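# Close the drive coupling of a seed meter: fingers first, then the spanner

### The job

Do up the captive coupling nut on the green seed meter drive: with the spanner still on its rest, run the nut down clockwise by hand until it bites, then fit the spanner and tighten the nut until the white line on it meets the yellow pointer. Then lay the spanner back flat on its rest, and leave the seed disc, the meter cap and the socket where they are.

Things in the scene. Friction and masses are not known exactly. Their poses are not given: they have to be found in the camera images.
- unit: Green seed meter drive, bolted down: 150 x 170 mm base plate, drum of 120 mm diameter. Its axis leans 25 degrees from vertical towards its -x side (roughly to the robot): direction (-0.4226, 0, 0.9063) in its frame. Origin on the bench, z up; the axis meets the underside of the nut's flange 125 mm above the origin; the drum's flat face is 6 mm below that along the axis.
- nut: Dark steel coupling nut turning in place on the leaning axis (never rises). Origin on the axis at the flange's underside, z along the axis away from the drum. Flange 56 mm across, z 0 to 6 mm; hexagon above, z 6 to 46 mm, 36 mm across flats, corners at 0, 60, 120 ... degrees from +x, flats at 30, 90 ... Tightens clockwise seen looking down on its top.
- thread (a joint): Free run of the nut (rad), growing clockwise; 0.2 to 0.9 at the start. Turns easily (0.08 N m) up to 2.4, where it bites; from there the nut goes on only against 1.3 N m (too stiff for fingers) and stays where it is left, while this reading remains 2.4. Loosening lowers it again.
- nut_top (a point): Point on the nut's axis in the plane of the hexagon's top, 46 mm above the flange's underside; turns with the nut, axes as nut. A brass stud of 20 mm diameter stands 6 mm out of the top.
- nut_mark (a point): Outer end of the white line, on the flange's top edge, 28 mm from the axis. The line lies along the nut's +x, over the flange, up one corner and over the top. When the nut bites it stands 0.35 to 0.7 rad short of the pointer, differently each time.
- index_mark (a point): Point at the tip of the fixed yellow pointer, which stands on the drum at the +x (uphill) side of the nut, its top level with the flange's top. nut_mark meets this point when the nut is tight; a firm stop comes 0.05 rad later.
- spanner: Loose steel open-ended spanner, 200 mm long, 16 mm thick, about 0.3 kg, lying flat. Origin at the underside, z up, x along the handle to the jaw. Handle 18 mm wide, x -105 to 32 mm; head 60 mm wide, x 32 to 95 mm; jaw open towards +x, 38.5 mm between its parallel prongs (x 52 to 95 mm, 11 mm thick each), throat wall at x = 52 mm.
- spanner_grip (a point): Middle of the handle's grip, at mid-thickness, x = -40 mm in the spanner's frame.
- spanner_jaw (a point): Where the centre of the nut goes, x = 77 mm in the spanner's frame, at mid-thickness.
- rest: Fixed tool rest: a 230 x 70 mm plate 6 mm thick with two black rubber blocks (20 mm long, 64 mm wide), tops 30 mm above the bench, centred at x = 42 and x = -86 mm of its frame. The spanner lies across both, jaw to +x, the gap between is free for fingers. Origin on the bench at the middle, z up.
- rest_mid (a point): Middle of the rest at the height of the block tops, 30 mm above the bench; the spanner's origin lies within about 6 mm of it at the start.
- seed_disc: Bystander: yellow plastic seed disc, 136 mm diameter, 10 mm high at its hub, lying flat; origin at the centre of the underside. Leave alone.
- meter_cap: Bystander: red aluminium meter cap, 96 mm diameter, 42 mm high; origin at the centre of the underside. Leave alone.
- socket: Bystander: chrome socket, 38 mm diameter, 62 mm high, standing; origin at the centre of the underside. Leave alone.
Not all that is in view belongs to the job. Several things look just like the rest: the one meant starts farthest to the robot's left.

How it is judged (in metres and radians):
On the way, in this order (a step that is already met when the one before it is completed fails the run):
1. the nut is run down by hand until it bites (free run above 2.32), the spanner still lying on its rest (value of joint thread above 2.32 rad and distance of spanner from where it was at the start of the episode below 0.02 m), for 0.2 s.
2. the spanner bears on the nut and brings its white line to the pointer (within 6 mm) (distance between nut_mark and index_mark below 0.006 m and contact force between spanner and nut above 0.5 N and contact force between the fingers and nut below 0.5 N), for 0.1 s.
At the end, for the whole second after the job is handed in: The outer end of the nut's white line is within 6 mm of the pointer's tip (the nut still tight), and the spanner lies at rest flat on both blocks of its rest, its origin within 30 mm of the rest's middle and within 4 mm of the height of the block tops, tilted less than 0.08 rad (distance between nut_mark and index_mark below 0.006 m and horizontal distance between spanner and rest_mid below 0.03 m and z of spanner in the frame of rest_mid between -0.004 and 0.004 m and angle between spanner's own z axis and vertical below 0.08 rad and linear speed of spanner below 0.02 m/s); the robot touches nothing.
It fails at once if the seed disc is moved more than 30 mm (distance of seed_disc from where it was at the start of the episode above 0.03 m).
It fails at once if the meter cap is moved more than 30 mm (distance of meter_cap from where it was at the start of the episode above 0.03 m).
It fails at once if the socket is moved more than 30 mm (distance of socket from where it was at the start of the episode above 0.03 m).
It also fails if it takes over 72 s, if anything falls off the work surface, if the arm or the gripper's body presses on something with over 40 N, if the wrist force passes 120 N, or if a joint passes its speed limit or range.

### The arm

A 7-joint arm with a two-finger parallel gripper is mounted at the origin on the work surface. World frame = base frame: x ahead of the robot, y to its left, z up, the work surface at z = 0. Lengths are in m, angles in degrees, forces in N, time in s.
With the tool pointing down it reaches from about 0.425 to 0.875 m from the base axis. Payload 8.4 kg.
Tool frame: the origin (TCP) lies at the very end of the fingers, on their centre line; the grasp point (between the pads) lies 19 mm behind it (ctrl.grip_point_offset is the distance from the TCP to the grasp point, in m); x points along the fingers, z is the direction in which the jaws open and shut, and the axes are right-handed (so a half turn about x gives the same grasp; the last joint's range is limited). The gripper opens to 87 mm and grips with 3 to 60 N. Pads are 19 mm wide; open, the fingers measure 117 mm over their backs; the gripper's body (75 mm by 190 mm) begins 51 mm behind the grasp point.
Start: joints at [-80.913, 19.091, 2.286, 83.961, -0.768, 76.965, -3.352], TCP at [0.166, 0.628, 0.187] pointing down, gripper open.
Joint ranges: [-147.57, 147.57], [-21.85, 119.76], [-74.77, 79.35], [14.55, 137.4], [-85.83, 265.84], [4.83, 119.75], [-152.11, 152.11]. Speed limits (degrees/s): [127.2, 127.2, 159.86, 159.86, 180, 180, 180].

### API

Orientations are given as a 3x3 rotation matrix whose columns are the frame's x, y, z axes.
In Python, from workcell import ctrl gives the robot as it stands.
- The arm moves only by the tool step_arm, never from a script. Its argument "deltas" is a list of rows, each a list of 7 numbers: the turn, a rotation vector about the tool's x, y, z in rad, then the shift along the tool's x, y, z in mm, then the gripper's target within -1 to 1 (fully open at 1, half-way at 0, shut at -1). A call has exactly 10 rows; each row is the pose to reach, as a shift and turn from the pose commanded when the call began, along the tool's axes at that moment; what a row does not reach only later rows make up. A row lasts 1/10 s, in which the tool goes at most 50 mm and 8.59 degrees, less where a joint would pass 70% of its speed; a pose out of reach is approached as far as the arm can. A call with a gripper value outside its range is refused whole. The fingers move at their own pace and stop on an object; "squeeze" is the grip in N (left out, the last holds). Time passes only in rows, so rows that repeat a pose let the fingers close, or fill a call up. It gives the time, the measured TCP pose, the force and the opening at its end, in the units of the state.
- ctrl.get_state(): the state, without advancing time (a new reading comes with each control period).
- ctrl.camera(name): name is "scene" or "top" or "wrist"; returns a dict with "frame" (420x560x3 uint8, red, green, blue), "range_z" (420x560 float32, m along the optical axis (not along the pixel's ray), 0 where there is no reading), "mtx" (3x3 intrinsics, pixels), "R" (3x3) and "t" (3): a world point X has camera coordinates R X + t. Camera axes: x right, y down, z forward; pixel columns grow to the right and rows downward; lengths in m; the calibration is good to about 2 mm. A picture is of the moment at which its call begins.
- ctrl.close_job(): hands the job in, once; it reports no verdict.
The state is a dict: "clock": time; "qpos": joint angles; "qvel": joint speeds; "effort": joint torques, N m; "ee_pos": TCP position; "eef_rot": TCP orientation; "force": force on the tool from outside, world axes, zero at the start; "torque": the same for the moment, N m; "width": opening from 0.0 (shut) to 1.0 (fully open).
Only numpy, scipy, OpenCV 4.12 (cv2) and the standard library are available. Lean on these libraries where they do the work, as an engineer would, in place of code of your own. Each camera call takes 0.05 s, during which the arm holds its last target. There are 200 camera calls.

## Working session

There is one attempt and no reset: what is moved stays moved. The work goes in short steps, Python scripts to look and compute and a tool call to move; the robot and the scene stay as the last step left them, time stands still between calls to the robot, and variables do not carry over. Pictures are saved under pics/ and viewed, about 8 in all and at most 12, crops included, and the job is handed in when it is done.

Besides the shell and the picture viewer there is one more tool, called as name(argument=value, ...), one argument or row to a line, values as JSON. step_arm: Moves the arm, as the interface text tells. Its arguments: {"type":"object","properties":{"deltas":{"type":"array","items":{"type":"array","items":{"type":"number"}}},"squeeze":{"type":"number"}},"required":["deltas"]}

```bash
mkdir -p pics; ls; cat > h.py <<'E'
import numpy as np,cv2
from workcell import ctrl
def snap(n,f):
    c=ctrl.camera(n); np.savez('pics/'+f+'.npz',**{k:c[k] for k in('frame','range_z','mtx','R','t')})
    cv2.imwrite('pics/'+f+'.png',c['frame'][:,:,::-1]); return c
def load(f): return dict(np.load('pics/'+f+'.npz'))
def pt(c,u,v,d=None):
    if d is None: d=c['range_z'][int(round(v)),int(round(u))]
    return c['R'].T@(np.linalg.inv(c['mtx'])@[u,v,1]*d-c['t'])
def ray(c,u,v,z):
    o=-c['R'].T@c['t']; r=c['R'].T@np.linalg.inv(c['mtx'])@[u,v,1]
    return o+r*(z-o[2])/r[2]
def proj(c,X):
    p=c['mtx']@(c['R']@np.array(X)+c['t']); return p[:2]/p[2]
def cloud(c):
    v,u=np.mgrid[:420,:560]; d=c['range_z']
    P=np.linalg.inv(c['mtx'])@np.stack([u,v,0*u+1]).reshape(3,-1)*d.reshape(-1)
    return (c['R'].T@(P-c['t'].reshape(3,1))).T.reshape(420,560,3)
E
python3 - <<'E'
from h import *
a=snap('scene','s0');b=snap('top','t0')
np.set_printoptions(precision=4,suppress=True)
s=ctrl.get_state();print(s['ee_pos'],s['eef_rot'],s['force'],s['width'])
for c in(a,b):print(-c['R'].T@c['t'],c['R'][2])
E
```

```text
pics
[0.1656 0.6281 0.1858] [[-0.0003 -0.967   0.2549]
 [-0.0014  0.2549  0.967 ]
 [-1.     -0.0001 -0.0014]] [ 0.5499 -0.242   0.358 ] 1.0042301018996653
[ 1.1377 -0.6582  0.879 ] [-0.5489  0.539  -0.6389]
[ 0.3531 -0.0348  1.4461] [ 0.0878  0.0122 -0.9961]
```

View pics/s0.png

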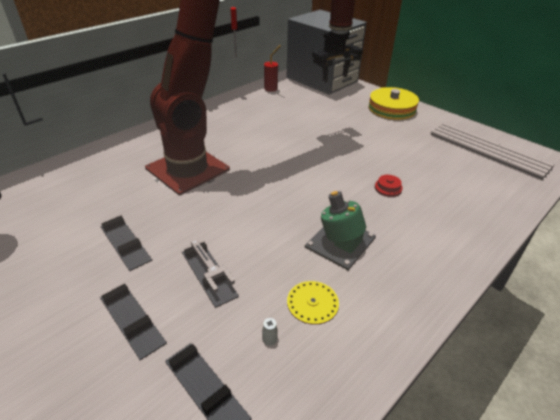

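View pics/t0.png

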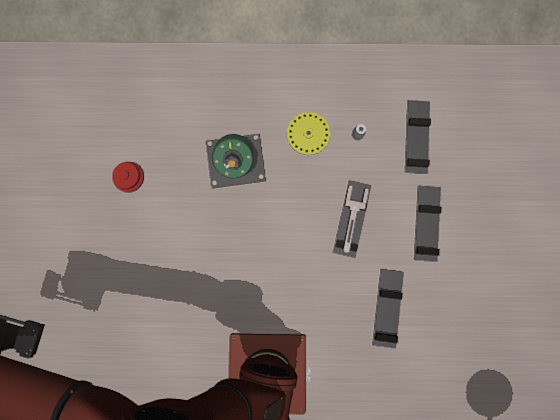

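Top view (robot's left is image left, ahead is up): four look-alike rests at (352,218), (428,223), (388,308) and (417,136). The one at (352,218) is farthest left and holds the spanner, so it fits the description. The unit is at (234,158), with the pointer at about (230,145). The disc is at (308,133), the socket at (361,130) and the cap at (128,177).

```bash
cat > m.py <<'E'
from h import *
np.set_printoptions(precision=4,suppress=True)
b=load('t0');P=cloud(b);f=b['frame'].astype(int)
hsv=cv2.cvtColor(b['frame'],cv2.COLOR_RGB2HSV)
def rect(m,lab):
    uv=np.argwhere(m); 
    pts=P[m][:,:2].astype(np.float32)
    r=cv2.minAreaRect(pts); print(lab,r,len(pts),'med',np.median(P[m],0))
print('bench z',P[220,280],P[100,100])
def roi(u0,v0,u1,v1):
    m=np.zeros((420,560),bool);m[v0:v1,u0:u1]=1;return m
dark=(f.max(2)<100)
# base plate
m=roi(195,120,275,195)&((f.max(2)<110)|(P[...,2]>.02))
rect(m,'unit all'); 
m2=roi(195,120,275,195)&(f.max(2)<95)&(P[...,2]<.03);rect(m2,'plate')
g=roi(195,120,275,195)&(hsv[...,0]>60)&(hsv[...,0]<95)&(hsv[...,1]>100);print('green',np.median(P[g],0))
y=roi(195,120,275,195)&(hsv[...,0]>22)&(hsv[...,0]<35)&(hsv[...,1]>150);print('yellow',np.argwhere(y)[:,::-1].mean(0) if y.any() else None,y.sum(),P[y].mean(0))
m=roi(320,170,385,265)&((f.max(2)<110)|(P[...,2]>.02));rect(m,'rest')
m=roi(320,170,385,265)&(P[...,2]>.038);rect(m,'spanner')
p=P[m];h=p[:,:2];
print('spz',np.percentile(p[:,2],[10,50,90]))
E
python3 m.py; python3 - <<'E'
from h import *
a=load('s0')['frame'];b=load('t0')['frame']
x=cv2.resize(b[115:200,190:280],(450,425),interpolation=cv2.INTER_CUBIC)
y=cv2.resize(b[170:265,320:385],(291,425),interpolation=cv2.INTER_CUBIC)
cv2.imwrite('pics/c1.png',np.hstack([x,y])[:,:,::-1])
E
```

```text
bench z [ 0.4599 -0.0332 -0.0033] [0.8358 0.5408 0.001 ]
unit all ((0.5343677997589111, 0.0870257169008255), (0.4007382094860077, 0.17376601696014404), 10.44913387298584) 2623 med [0.6246 0.096  0.102 ]
plate ((0.6460390090942383, 0.10677670687437057), (0.15760588645935059, 0.1690463274717331), 8.282031059265137) 1031 med [0.6136 0.0641 0.0113]
green [0.6169 0.1165 0.1119]
yellow [230.     144.7692] 13 [0.6607 0.1097 0.1437]
rest ((0.42382317781448364, -0.21382009983062744), (0.17021247744560242, 0.3454020023345947), 47.79172134399414) 1675 med [ 0.4641 -0.2483  0.0088]
spanner ((0.42145073413848877, -0.19588854908943176), (0.1356019377708435, 0.3227474093437195), 45.78215026855469) 563 med [ 0.4851 -0.2429  0.0455]
spz [0.0413 0.0455 0.0499]
```

View pics/c1.png

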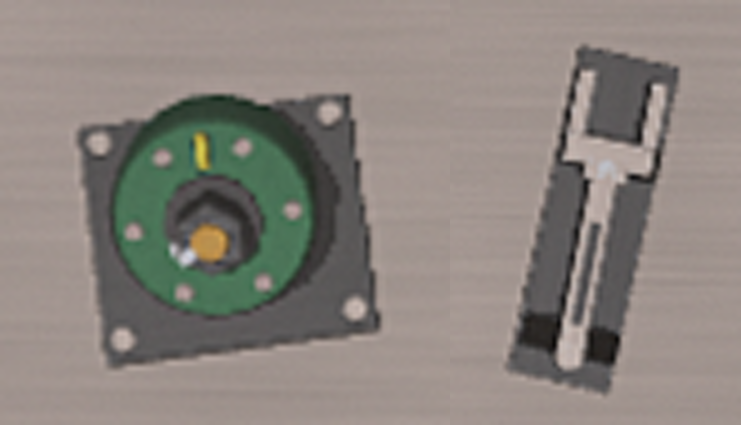

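The enlarged crop confirms the rest with the spanner on it: jaw up the image, black blocks under handle and head. It also shows the unit's base plate corners at crop (80,130), (347,97), (378,327) and (108,366). The white line end is at about (185,257), the stud at (209,243) and the pointer at (202,150).

```bash
cat > m2.py <<'E'
from h import *
np.set_printoptions(precision=4,suppress=True)
b=load('t0')
def q(l,z,ox,oy,s,sx=0): return np.array([ray(b,ox+(u-sx)/s-.4,oy+v/s-.4,z) for u,v in l])
C=q([(80,130),(347,97),(378,327),(108,366)],0.010,190,115,5)
print('plate c',C.mean(0),'sides',np.linalg.norm(C-np.roll(C,-1,0),axis=1))
ex=(C[0]-C[3]+C[1]-C[2]);ey=C[0]-C[1]+C[3]-C[2]
print('yaw',np.degrees([np.arctan2(ex[1],ex[0]),np.arctan2(-ey[0],ey[1])]))
print('plate z',[pt(b,190+u/5,115+v/5) for u,v in [(95,165),(340,330),(130,320)]])
R=q([(582,46),(679,68),(609,393),(508,367)],0.006,320,170,4.475,450)
print('rest c',R.mean(0),'sides',np.linalg.norm(R-np.roll(R,-1,0),axis=1));d=R[0]+R[1]-R[2]-R[3];print('yaw',np.degrees(np.arctan2(d[1],d[0])))
S=q([(588,70),(657,84),(563,163),(643,181),(569,370)],0.046,320,170,4.475,450);print('sp prongtips, shoulders, end',S)
tip=(S[0]+S[1])/2;d=tip-S[4];print(np.linalg.norm(d),'yaw',np.degrees(np.arctan2(d[1],d[0])),'origin',S[4]+d*105/200)
for n,(u,v),z in [('stud',(209,243),.125+.052*.9063),('mark',(182,257),.13),('pointer',(203,168),.13)]:
    print(n,q([(u,v)],z,190,115,5)[0])
E
python3 m2.py
```

```text
plate c [0.6428 0.1073 0.01  ] sides [0.1678 0.1462 0.1686 0.1497]
yaw [8.1132 8.1751]
plate z [array([0.681 , 0.1894, 0.0127]), array([0.5786, 0.0357, 0.013 ]), array([0.5835, 0.1653, 0.0148])]
rest c [ 0.4668 -0.254   0.006 ] sides [0.0684 0.2292 0.0707 0.2275]
yaw -12.727466990418552
sp prongtips, shoulders, end [[ 0.5628 -0.2439  0.046 ]
 [ 0.5537 -0.29    0.046 ]
 [ 0.4999 -0.2269  0.046 ]
 [ 0.4883 -0.2802  0.046 ]
 [ 0.362  -0.2305  0.046 ]]
0.19962491948258101 yaw -10.531098474071614 origin [ 0.4651 -0.2496  0.046 ]
stud [0.6025 0.1017 0.1721]
mark [0.6026 0.1215 0.13  ]
pointer [0.6541 0.1105 0.13  ]
```

```bash
cat >> h.py <<'E'
np.set_printoptions(precision=4,suppress=True)
from scipy.spatial.transform import Rotation as Ro
YAW=np.radians(8.14); O=np.array([.6243,.1048,.125])
def unitR(): # axes: uphill x', y', a
    Rz=Ro.from_euler('z',YAW).as_matrix(); return Rz@np.array([[.9063,0,-.4226],[0,1,0],[.4226,0,.9063]])
def toolR(U,az): # tool x=-U z; tool z at azimuth az (deg) in U
    t=np.radians(az); z=U@[np.cos(t),np.sin(t),0]; x=-U[:,2]; return np.stack([x,np.cross(z,x),z],1)
def to(R,p):
    s=ctrl.get_state();R0=np.array(s['eef_rot']);p0=np.array(s['ee_pos'])
    print('t',s['clock'],'rv',Ro.from_matrix(R0.T@R).as_rotvec(),'deg',np.degrees(Ro.from_matrix(R0.T@R).magnitude()),'shift',1e3*R0.T@(np.array(p)-p0),'F',s['force'],'w',s['width'],'q',np.array(s['qpos']))
E
python3 -c "
from h import *
U=unitR();to(toolR(U,43),O+.12*U[:,2])"
```

```text
t 0.1 rv [ 0.414  -0.2531 -0.3599] deg 34.61408860894538 shift [ -47.3523 -530.2216 -408.867 ] F [ 0.5499 -0.242   0.358 ] w 1.0042301018996653 q [-80.9132  19.1265   2.2842  84.0018  -0.7687  76.9664  -3.3504]
```

step_arm(
  deltas=[
    [0.1, -0.06, -0.09, -47, -50, -40, 1],
    [0.2, -0.12, -0.18, -47, -90, -70, 1],
    [0.3, -0.18, -0.27, -47, -130, -100, 1],
    [0.414, -0.253, -0.36, -47, -165, -130, 1],
    [0.414, -0.253, -0.36, -47, -205, -160, 1],
    [0.414, -0.253, -0.36, -47, -245, -190, 1],
    [0.414, -0.253, -0.36, -47, -285, -220, 1],
    [0.414, -0.253, -0.36, -47, -325, -250, 1],
    [0.414, -0.253, -0.36, -47, -365, -280, 1],
    [0.414, -0.253, -0.36, -47, -400, -310, 1],
  ],
  squeeze=15,
)

```text
clock: 1.1
ee_pos: [0.4641, 0.2389, 0.2333]
eef_rot: [[0.418, -0.715, 0.559], [0.061, 0.637, 0.769], [-0.906, -0.287, 0.31]]
force: [0.1, 1.1, -1.0]
width: 1.0
```

```bash
python3 -c "
from h import *
U=unitR();to(toolR(U,43),O+.12*U[:,2])"
```

```text
t 1.1 rv [-0.0006  0.0012 -0.0008] deg 0.08867466965061178 shift [  36.9871 -168.7717  -46.9257] F [ 0.1299  1.0936 -1.0231] w 0.9995958733500289 q [-73.2597 -19.6117  23.8874 119.6546  27.4898  61.3558  -7.921 ]
```

step_arm(
  deltas=[
    [0, 0, 0, 8, -40, -10, 1],
    [0, 0, 0, 16, -80, -20, 1],
    [0, 0, 0, 24, -120, -30, 1],
    [0, 0, 0, 37, -155, -42, 1],
    [0, 0, 0, 37, -169, -47, 1],
    [0, 0, 0, 37, -169, -47, 1],
    [0, 0, 0, 37, -169, -47, 1],
    [0, 0, 0, 37, -169, -47, 1],
    [0, 0, 0, 37, -169, -47, 1],
    [0, 0, 0, 37, -169, -47, 1],
  ],
)

```text
clock: 2.1
ee_pos: [0.573, 0.1001, 0.234]
eef_rot: [[0.419, -0.716, 0.559], [0.061, 0.636, 0.769], [-0.906, -0.288, 0.31]]
force: [0.2, 0.5, 0.3]
width: 1.004
```

```bash
python3 -c "
from h import *
U=unitR();to(toolR(U,43),O+.12*U[:,2])
w=snap('wrist','w0'); print(-w['R'].T@w['t'],w['R'][2])
for z,n in((.052,'stud'),(.006,'fl')):
  print(n,proj(w,O+z*U[:,2]))
for az in (0,133): print(proj(w,O+.006*U[:,2]+.028*U@[np.cos(np.radians(az)),np.sin(np.radians(az)),0]))
b=cv2.resize(w['frame'],None,fx=1.4,fy=1.4);cv2.imwrite('pics/w0.png',b[:,:,::-1])
"
```

```text
t 2.1 rv [ 0.0007  0.0011 -0.0007] deg 0.08483324073018454 shift [ 0.5117 -2.2466 -1.3725] F [0.1988 0.5046 0.267 ] w 1.0039788839213208 q [-69.1803 -18.6473  43.3051 115.6017  23.8803  55.5374  16.7829]
[0.436  0.1375 0.3921] [ 0.5997 -0.1164 -0.7917]
stud [276.0628 214.6788]
fl [276.4507 201.1699]
[297.4407 220.1265]
[276.389  172.2272]
```

View pics/w0.png

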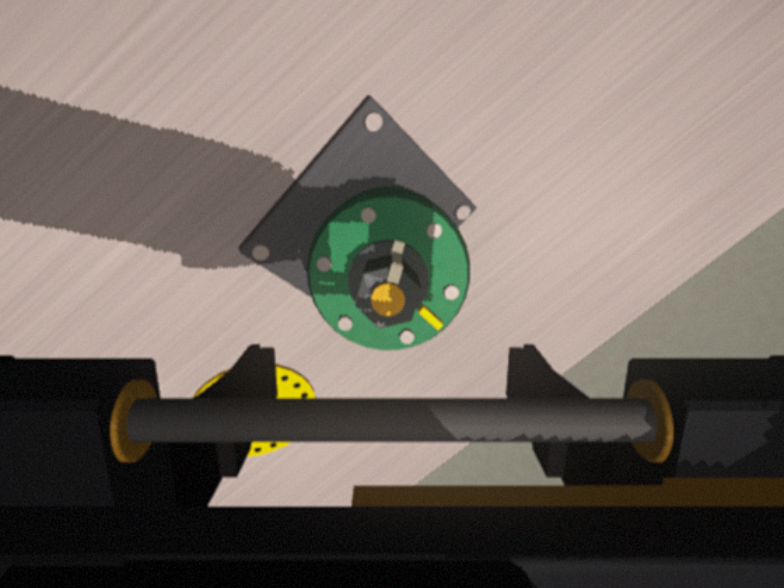

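Wrist view (1.4x): the stud is at (388,299), within about 1 px of my prediction. The white line's outer end is at (399,242), which puts the mark at about 117° counterclockwise from the pointer tip at (421,309). I'll grip the flats at 27°.

```bash
python3 -c "
from h import *
w=load('w0');d=.001*(w['R'][0]-w['R'][1]);a=unitR()[:,2];d-=a*(a@d);print(d,O+d)
import re
s=open('h.py').read();n=O+d;n+= a*(.125-n[2])/a[2];s=s.replace('[.6243,.1048,.125]','[%.4f,%.4f,.125]'%(n[0],n[1]));open('h.py','w').write(s)"
python3 -c "
from h import *
print(O);U=unitR();to(toolR(U,27),O+.012*U[:,2])"
```

```text
[-0.0001  0.0014  0.    ] [0.6242 0.1062 0.125 ]
[0.6242 0.1062 0.125 ]
t 2.15 rv [ 0.2796  0.001  -0.0008] deg 16.02229369840481 shift [108.5662  -1.1748  -0.3936] F [ 0.9988  0.2276 -0.3319] w 1.0019537446955185 q [-69.1744 -18.6497  43.3194 115.5959  23.8788  55.5378  16.7886]
```

step_arm(
  deltas=[
    [0.14, 0, 0, 10, -1, -0.4, 1],
    [0.28, 0, 0, 30, -1.2, -0.4, 1],
    [0.28, 0, 0, 50, -1.2, -0.4, 1],
    [0.28, 0, 0, 70, -1.2, -0.4, 1],
    [0.28, 0, 0, 90, -1.2, -0.4, 1],
    [0.28, 0, 0, 108, -1.2, -0.4, 1],
    [0.28, 0, 0, 108.5, -1.2, -0.4, 1],
    [0.28, 0, 0, 108.5, -1.2, -0.4, -0.5],
    [0.28, 0, 0, 108.5, -1.2, -0.4, -0.7],
    [0.28, 0, 0, 108.5, -1.2, -0.4, -1],
  ],
  squeeze=15,
)

```text
clock: 3.15
ee_pos: [0.6197, 0.1052, 0.1369]
eef_rot: [[0.419, -0.533, 0.735], [0.062, 0.825, 0.562], [-0.906, -0.19, 0.379]]
force: [-0.4, 0.2, -0.5]
width: 0.816
```

step_arm(
  deltas=[
    [0, 0, 0, 0, 0, 0, -1],
    [0, 0, 0, 0, 0, 0, -1],
    [0, 0, 0, 0, 0, 0, -1],
    [0, 0, 0, 0, 0, 0, -1],
    [0, 0, 0, 0, 0, 0, -1],
    [0, 0, 0, 0, 0, 0, -1],
    [0, 0, 0, 0, 0, 0, -1],
    [0, 0, 0, 0, 0, 0, -1],
    [0, 0, 0, 0, 0, 0, -1],
    [0, 0, 0, 0, 0, 0, -1],
  ],
)

```text
clock: 4.15
ee_pos: [0.6189, 0.1044, 0.1356]
eef_rot: [[0.417, -0.533, 0.736], [0.06, 0.825, 0.563], [-0.907, -0.191, 0.376]]
force: [-5.1, -1.5, 3.1]
width: 0.216
```

```bash
python3 -c "
from h import *
U=unitR();to(toolR(U,27),O+.012*U[:,2]);print(ctrl.get_state()['torque'])
w=snap('wrist','w1')
"
```

```text
t 4.15 rv [-0.0015 -0.0006 -0.0008] deg 0.10506068553959058 shift [-0.0835  0.7134  0.9435] F [-5.0978 -1.489   3.1079] w 0.21582319586038073 q [-70.8889  -2.7192  55.1725 118.445    8.3577  38.582   14.3965]
[-0.5398  1.1924 -0.1625]
```

View pics/w1.png

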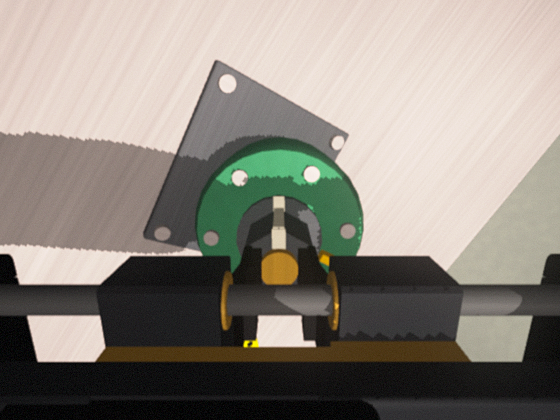

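```bash
python3 -c "
from h import *
s=ctrl.get_state();print(s['width'],s['force'],s['clock'])"
```

```text
0.21578727369224635 [-4.1656 -3.0709  3.391 ] 4.2
```

The fingers straddle the hexagon with the stud between them at (279,268). The line is at (279,197), square to the jaws, so the grip is well seated. Next I turn clockwise.

step_arm(
  deltas=[
    [0.12, 0, 0, 0, 0.4, 0.4, -1],
    [0.24, 0, 0, 0, 0.4, 0.4, -1],
    [0.36, 0, 0, 0, 0.4, 0.4, -1],
    [0.48, 0, 0, 0, 0.4, 0.4, -1],
    [0.6, 0, 0, 0, 0.4, 0.4, -1],
    [0.72, 0, 0, 0, 0.4, 0.4, -1],
    [0.84, 0, 0, 0, 0.4, 0.4, -1],
    [0.96, 0, 0, 0, 0.4, 0.4, -1],
    [1.08, 0, 0, 0, 0.4, 0.4, -1],
    [1.2, 0, 0, 0, 0.4, 0.4, -1],
  ],
)

```text
clock: 5.2
ee_pos: [0.6197, 0.1045, 0.1361]
eef_rot: [[0.419, 0.497, 0.76], [0.06, 0.82, -0.569], [-0.906, 0.284, 0.314]]
force: [-0.6, -2.3, 1.7]
width: 0.215
```

```bash
cat > n.py <<'E'
from h import *
U=unitR();to(toolR(U,27),O+.012*U[:,2]);s=ctrl.get_state();print('axis torque',np.array(s['torque'])@U[:,2],s['torque'])
E
python3 n.py
```

```text
t 5.2 rv [-1.2066  0.0004  0.0001] deg 69.13359722579311 shift [ 0.0124  0.5321 -1.0072] F [-0.6492 -2.3493  1.6664] w 0.21465388395976098 q [-66.834   -2.2241  51.2121 118.292    7.6405  38.4684 -54.2046]
axis torque 0.15784593925069118 [-0.9118  0.5891 -0.2078]
```

step_arm(
  deltas=[
    [0.05, 0, 0, 0, 0, 0, -1],
    [0.1, 0, 0, 0, 0, 0, -1],
    [0.15, 0, 0, 0, 0, 0, -1],
    [0.2, 0, 0, 0, 0, 0, -1],
    [0.24, 0, 0, 0, 0, 0, -1],
    [0.28, 0, 0, 0, 0, 0, -1],
    [0.32, 0, 0, 0, 0, 0, -1],
    [0.36, 0, 0, 0, 0, 0, -1],
    [0.4, 0, 0, 0, 0, 0, -1],
    [0.4, 0, 0, 0, 0, 0, -1],
  ],
)

```text
clock: 6.2
ee_pos: [0.62, 0.1046, 0.1363]
eef_rot: [[0.419, 0.751, 0.51], [0.06, 0.538, -0.841], [-0.906, 0.383, 0.18]]
force: [1.7, -3.8, 0.7]
width: 0.215
```

```bash
python3 n.py
```

```text
t 6.2 rv [-1.6023  0.0012 -0.0004] deg 91.80284044724995 shift [ 0.0846 -0.3074 -1.2766] F [ 1.68   -3.8412  0.7315] w 0.21510879370200953 q [-65.7239  -2.1107  50.1216 118.2456   7.4683  38.4226 -76.7667]
axis torque 0.06967713281950752 [-0.9622  0.1578 -0.3568]
```

step_arm(
  deltas=[
    [0.03, 0, 0, 0, 0, 0, -1],
    [0.06, 0, 0, 0, 0, 0, -1],
    [0.09, 0, 0, 0, 0, 0, -1],
    [0.12, 0, 0, 0, 0, 0, -1],
    [0.15, 0, 0, 0, 0, 0, -1],
    [0.18, 0, 0, 0, 0, 0, -1],
    [0.2, 0, 0, 0, 0, 0, -1],
    [0.2, 0, 0, 0, 0, 0, -1],
    [0.2, 0, 0, 0, 0, 0, -1],
    [0.2, 0, 0, 0, 0, 0, -1],
  ],
)

```text
clock: 7.2
ee_pos: [0.621, 0.105, 0.1371]
eef_rot: [[0.421, 0.836, 0.35], [0.061, 0.36, -0.931], [-0.905, 0.414, 0.101]]
force: [8.2, -4.1, -1.1]
width: 0.213
```

```bash
python3 n.py; python3 -c "
from h import *
w=snap('wrist','w2');b=cv2.resize(w['frame'][130:300,170:390],None,fx=3,fy=3);cv2.imwrite('pics/w2c.png',b[:,:,::-1])
U=unitR()
print(proj(w,O+.052*U[:,2]))
for az in range(0,60,10): print(az,proj(w,O+.006*U[:,2]+.028*U@[np.cos(np.radians(az)),np.sin(np.radians(az)),0]),end='')
"
```

```text
t 7.2 rv [-1.8023  0.0034 -0.0022] deg 103.26349412881031 shift [ 0.3588 -1.8912 -1.183 ] F [ 8.171  -4.1342 -1.1329] w 0.21305917902530014 q [-65.2038  -2.0596  49.5979 118.1797   7.3849  38.3311 -88.1821]
axis torque 0.21721140602265793 [-1.047  -0.8721 -0.3012]
[280.0571 272.0882]
0 [290.4351 200.1048]10 [282.7663 198.9619]20 [274.9997 199.1331]30 [267.3963 200.6119]40 [260.2103 203.3442]50 [253.6779 207.2307]
```

View pics/w2c.png

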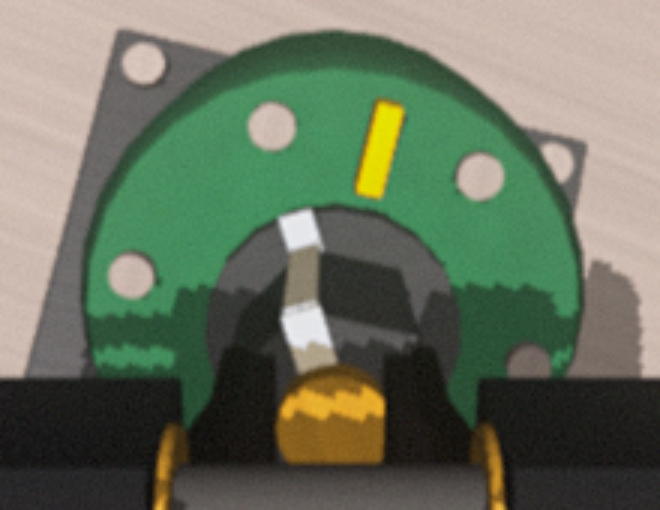

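The mark stands at about 28° (0.5 rad, expected 0.35–0.7), crop (296,213), with the pointer tip at (368,196). The fingers have turned 14° further than the nut against a torque, so it has bitten. Next I release and back off along the axis.

step_arm(
  deltas=[
    [0, 0, 0, 0, 0, 0, -1],
    [0, 0, 0, 0, 0, 0, 0],
    [0, 0, 0, 0, 0, 0, 1],
    [0, 0, 0, 0, 0, 0, 1],
    [0, 0, 0, 0, 0, 0, 1],
    [0, 0, 0, -20, 0, 0, 1],
    [0, 0, 0, -45, 0, 0, 1],
    [0, 0, 0, -70, 0, 0, 1],
    [0, 0, 0, -95, 0, 0, 1],
    [0, 0, 0, -110, 0, 0, 1],
  ],
  squeeze=60,
)

```text
clock: 8.25
ee_pos: [0.5731, 0.0991, 0.2376]
eef_rot: [[0.42, 0.837, 0.352], [0.062, 0.36, -0.931], [-0.905, 0.413, 0.099]]
force: [-0.1, -0.6, 0.2]
width: 0.922
```

```bash
python3 -c "
from h import *
w=snap('wrist','w3');U=unitR()
for az in (0,10,20,25,30,35): print(az,proj(w,O+.006*U[:,2]+.028*U@[np.cos(np.radians(az)),np.sin(np.radians(az)),0]))
y=np.radians(-10.5);S=np.array([.4651,-.2496,.03])
to(toolR(np.eye(3),79.5),S-.03*np.array([np.cos(y),np.sin(y),0])+[0,0,.12])"
```

```text
0 [288.1174 171.0749]
10 [283.0297 170.2935]
20 [277.8782 170.4044]
25 [275.3309 170.7945]
30 [272.8303 171.4038]
35 [270.3966 172.227 ]
t 8.3 rv [-2.5221  0.5866 -0.0295] deg 148.37045884798937 shift [   0.87   -275.8131  262.4859] F [ 1.7838 -0.375   2.4902] w 0.9521362077526994 q [-63.2892 -17.0154  38.9855 115.1245  20.6621  54.8846 -99.797 ]
```

step_arm(
  deltas=[
    [-0.14, 0.033, 0, 0, -15, 15, 1],
    [-0.28, 0.065, -0.003, 0, -31, 29, 1],
    [-0.42, 0.098, -0.005, 0, -46, 44, 1],
    [-0.56, 0.13, -0.006, 0, -61, 58, 1],
    [-0.7, 0.163, -0.008, 0, -77, 73, 1],
    [-0.84, 0.196, -0.01, 0, -92, 88, 1],
    [-0.98, 0.228, -0.011, 0, -107, 102, 1],
    [-1.12, 0.26, -0.013, 0, -122, 117, 1],
    [-1.26, 0.293, -0.015, 0, -138, 131, 1],
    [-1.4, 0.326, -0.016, 0, -153, 146, 1],
  ],
)

```text
clock: 9.3
ee_pos: [0.4962, -0.0931, 0.1868]
eef_rot: [[0.153, -0.272, 0.95], [0.186, 0.952, 0.243], [-0.971, 0.139, 0.196]]
force: [0.6, 0.4, 0.1]
width: 0.999
```

```bash
cat > g.py <<'E'
from h import *
import sys
h=float(sys.argv[1]);yaw=float(sys.argv[2]) if len(sys.argv)>2 else -10.5
S=np.array([float(sys.argv[3]),float(sys.argv[4]),.03]) if len(sys.argv)>3 else np.array([.4651,-.2496,.03])
y=np.radians(yaw)
to(toolR(np.eye(3),90+yaw),S-.03*np.array([np.cos(y),np.sin(y),0])+[0,0,h])
E
python3 g.py .12
```

```text
t 9.3 rv [-1.1171  0.2556 -0.0142] deg 65.66263693998859 shift [  -1.5778 -132.4126 -101.4794] F [0.6296 0.4133 0.1008] w 0.9991905839942177 q [-63.9918 -20.6948  68.1187 111.7677   8.4428  68.1197  16.7321]
```

step_arm(
  deltas=[
    [-0.14, 0.032, -0.002, 0, -17, -13, 1],
    [-0.28, 0.064, -0.004, 0, -33, -25, 1],
    [-0.42, 0.096, -0.005, 0, -50, -38, 1],
    [-0.56, 0.128, -0.007, -1, -66, -51, 1],
    [-0.7, 0.16, -0.009, -1, -83, -63, 1],
    [-0.84, 0.192, -0.011, -1, -99, -76, 1],
    [-0.98, 0.224, -0.012, -1, -116, -89, 1],
    [-1.117, 0.256, -0.014, -1.5, -132, -101, 1],
    [-1.117, 0.256, -0.014, -1.5, -132, -101, 1],
    [-1.117, 0.256, -0.014, -1.5, -132, -101, 1],
  ],
)

```text
clock: 10.3
ee_pos: [0.4317, -0.2397, 0.1525]
eef_rot: [[0.005, -0.982, 0.191], [-0.001, 0.191, 0.982], [-1.0, -0.005, 0.0]]
force: [0.5, 0.4, 0.4]
width: 1.001
```

```bash
python3 g.py .12; python3 -c "
from h import *
w=snap('wrist','w4')"
```

```text
t 10.3 rv [-0.009   0.0002  0.0046] deg 0.5791748098577286 shift [ 2.4715 -4.6606 -3.6533] F [0.4952 0.3888 0.3857] w 1.0005092917516631 q [-67.0785 -21.7782  79.3061 110.5211  22.2024  74.6044  84.3296]
```

View pics/w4.png

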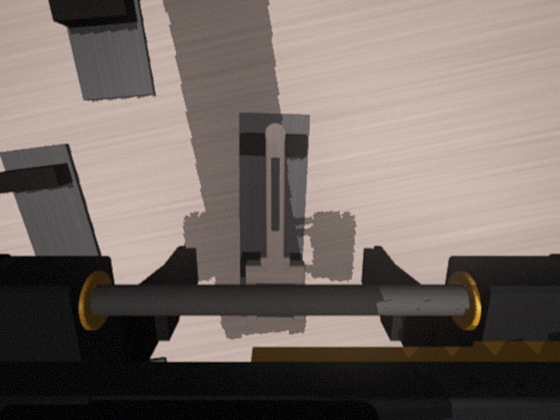

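Wrist view: the handle runs vertically from (275,124) to (275,262), parallel to the tool's y axis. Joints 2 and 3 are near their limits, so I'll go down in small steps and watch them.

```bash
python3 -c "
from h import *
w=load('w4')
e=ray(w,275,124,.042);m=ray(w,275,255,.046);print(e,m);d=m-e;yaw=np.degrees(np.arctan2(d[1],d[0]));print('yaw',yaw,'len',np.hypot(*d[:2]))
u=d/np.linalg.norm(d);print('origin by end',e+.105*u)
# shoulder line handle->head at x=32
m2=ray(w,275,262,.046);print('origin by shoulder',m2-.032*u)
"
python3 g.py .06
```

```text
[ 0.3641 -0.2288  0.042 ] [ 0.4862 -0.253   0.046 ]
yaw -11.231388287289569 len 0.12445280329726217
origin by end [ 0.4671 -0.2492  0.0454]
origin by shoulder [ 0.4622 -0.2483  0.045 ]
t 10.35 rv [-0.0086  0.0002  0.0048] deg 0.5614855986786603 shift [62.5892 -4.2151 -3.7953] F [ 0.0227 -0.191   1.2352] w 1.0012827344204862 q [-67.0957 -21.7783  79.2995 110.5087  22.2049  74.6078  84.336 ]
```

```bash
sed -i 's/S-.03\*/S-.015*/; s/else -10.5/else -11.2/; s/\[.4651,-.2496,.03\]/[.465,-.249,.03]/' g.py; python3 g.py .06
```

```text
t 10.35 rv [0.0037 0.0002 0.0048] deg 0.3450433471997367 shift [ 62.6599 -19.0014  -2.9137] F [ 0.0227 -0.191   1.2352] w 1.0012827344204862 q [-67.0957 -21.7783  79.2995 110.5087  22.2049  74.6078  84.336 ]
```

step_arm(
  deltas=[
    [0, 0, 0, 0, -10, -1, 1],
    [0, 0, 0, 0, -19, -3, 1],
    [0, 0, 0, 10, -19, -3, 1],
    [0, 0, 0, 20, -19, -3, 1],
    [0, 0, 0, 30, -19, -3, 1],
    [0, 0, 0, 40, -19, -3, 1],
    [0, 0, 0, 50, -19, -3, 1],
    [0, 0, 0, 60, -19, -3, 1],
    [0, 0, 0, 62, -19, -3, 1],
    [0, 0, 0, 62, -19, -3, 1],
  ],
)

```text
clock: 11.35
ee_pos: [0.4244, -0.2329, 0.1067]
eef_rot: [[0.03, -0.982, 0.188], [-0.016, 0.188, 0.982], [-0.999, -0.032, -0.01]]
force: [1.1, -0.3, -0.2]
width: 0.998
```

```bash
python3 g.py -.011
```

```text
t 11.35 rv [ 0.0066 -0.0097  0.0324] deg 1.9765883080838142 shift [ 88.6772 -25.0542  -7.2274] F [ 1.1294 -0.3034 -0.214 ] w 0.9982870635572461 q [-65.9583 -21.7956  79.3005 116.4769  23.7855  67.5988  82.9255]
```

The arm is pinned with joint 3 at its limit, because the controller swings with joint 3 rather than joint 1. I'll lift out, swing right so joint 1 has to take up the turn, then come back, which should bring joint 3 off its stop.

```bash
python3 -c "
from h import *
to(toolR(np.eye(3),90-11.2),[.58,-.30,.26])"
```

```text
t 11.35 rv [ 0.0066 -0.0097  0.0324] deg 1.9765883080838142 shift [-147.447  -170.3175  -38.1687] F [ 1.1294 -0.3034 -0.214 ] w 0.9982870635572461 q [-65.9583 -21.7956  79.3005 116.4769  23.7855  67.5988  82.9255]
```

step_arm(
  deltas=[
    [0, 0, 0, -30, 0, 0, 1],
    [0, 0, 0, -60, -10, -3, 1],
    [0, 0, 0, -90, -30, -8, 1],
    [0, 0, 0, -110, -60, -15, 1],
    [0, 0, 0.01, -130, -90, -20, 1],
    [0, 0, 0.02, -147, -115, -26, 1],
    [0, 0, 0.03, -147, -140, -32, 1],
    [0, 0, 0.03, -147, -170, -38, 1],
    [0, 0, 0.03, -147, -170, -38, 1],
    [0, 0, 0.03, -147, -170, -38, 1],
  ],
)

```text
clock: 12.35
ee_pos: [0.4878, -0.2533, 0.2761]
eef_rot: [[0.045, -0.981, 0.188], [-0.033, 0.187, 0.982], [-0.998, -0.05, -0.024]]
force: [-0.0, -0.1, -0.2]
width: 0.996
```

```bash
python3 -c "
from h import *
to(toolR(np.eye(3),90-11.2-40),[.26,-.60,.26])"
```

```text
t 12.35 rv [ 0.7045 -0.0052  0.0564] deg 40.49549506273531 shift [  17.2458  159.4592 -382.8808] F [-0.0123 -0.1074 -0.2418] w 0.9956481936861259 q [-73.4752 -21.7986  79.3139  95.2496  23.0711  86.3546  83.7781]
```

step_arm(
  deltas=[
    [0.07, 0, 0.01, 5, 16, -38, 1],
    [0.14, 0, 0.02, 10, 32, -77, 1],
    [0.21, 0, 0.02, 15, 48, -115, 1],
    [0.28, 0, 0.03, 17, 64, -153, 1],
    [0.35, 0, 0.03, 17, 80, -191, 1],
    [0.42, 0, 0.03, 17, 96, -230, 1],
    [0.49, 0, 0.04, 17, 112, -268, 1],
    [0.56, 0, 0.04, 17, 128, -306, 1],
    [0.63, 0, 0.05, 17, 144, -345, 1],
    [0.7, 0, 0.056, 17, 160, -383, 1],
  ],
)

```text
clock: 13.35
ee_pos: [0.2402, -0.4915, 0.2753]
eef_rot: [[0.018, -0.627, 0.779], [-0.045, 0.778, 0.627], [-0.999, -0.047, -0.014]]
force: [-0.5, -0.1, -0.0]
width: 1.004
```

```bash
python3 -c "
from h import *
to(toolR(np.eye(3),90-11.2-40),[.26,-.60,.26])"
```

```text
t 13.35 rv [ 0.0006 -0.0141  0.0466] deg 2.791460212866599 shift [ 20.5665 -96.0658 -52.3575] F [-0.4695 -0.072  -0.039 ] w 1.0037642893577654 q [-36.7409 -21.8108  79.3275  95.3179  22.6685  86.4992  80.1763]
```

step_arm(
  deltas=[
    [0, 0, 0.01, 5, -20, -10, 1],
    [0, 0, 0.02, 10, -40, -20, 1],
    [0, 0, 0.03, 15, -60, -30, 1],
    [0, 0, 0.04, 20, -80, -40, 1],
    [0, 0, 0.04, 20, -95, -52, 1],
    [0, 0, 0.04, 20, -95, -75, 1],
    [0, 0, 0.04, 20, -95, -100, 1],
    [0, 0, 0.04, 20, -95, -100, 1],
    [0, 0, 0.04, 20, -95, -100, 1],
    [0, 0, 0.04, 20, -95, -100, 1],
  ],
)

```text
clock: 14.35
ee_pos: [0.187, -0.5208, 0.2806]
eef_rot: [[0.012, -0.629, 0.777], [-0.062, 0.775, 0.628], [-0.998, -0.055, -0.03]]
force: [0.2, -0.6, -0.2]
width: 1.001
```

```bash
python3 -c "
from h import *
to(toolR(np.eye(3),90-11.2),[.52,-.30,.2])"
```

```text
t 14.35 rv [-0.6943 -0.0481  0.0427] deg 39.95278862985006 shift [ 70.6406 -33.7929 399.9657] F [ 0.1856 -0.5822 -0.1545] w 1.0009751159104296 q [-30.9176 -21.8034  79.3082  94.7165  23.3273  86.4994  86.3539]
```

step_arm(
  deltas=[
    [-0.07, 0, 0, 0, -3, 40, 1],
    [-0.14, 0, 0, 0, -7, 80, 1],
    [-0.21, 0, 0, 0, -10, 120, 1],
    [-0.28, 0, 0, 0, -13, 160, 1],
    [-0.35, 0, 0, 0, -17, 200, 1],
    [-0.42, 0, 0, 0, -20, 240, 1],
    [-0.49, 0, 0, 0, -23, 280, 1],
    [-0.56, 0, 0, 0, -27, 320, 1],
    [-0.63, 0, 0, 0, -30, 360, 1],
    [-0.69, -0.048, 0.04, 20, -34, 400, 1],
  ],
)

```text
clock: 15.35
ee_pos: [0.4738, -0.2708, 0.2654]
eef_rot: [[0.045, -0.981, 0.189], [-0.026, 0.188, 0.982], [-0.999, -0.049, -0.017]]
force: [0.4, -0.3, 0.0]
width: 1.002
```

```bash
python3 g.py .12
```

```text
t 15.35 rv [ 0.0058 -0.0166  0.0489] deg 2.9748538492855143 shift [113.5635  33.3234  21.7649] F [ 0.4072 -0.2735  0.0124] w 1.0020130411551482 q [-70.1246 -21.7183  79.1102  96.643   22.4576  85.0893  86.3879]
```

Still pinned. I'll fit the arm's kinematics from the readings I have, to choose a path that unwinds the elbow.

```bash
cat > kin.py <<'E'
from h import *
from scipy.optimize import least_squares
import itertools
D=[([-80.9132,19.1265,2.2842,84.0018,-.7687,76.9664,-3.3504],[.1656,.6281,.1858],[[-.0003,-.967,.2549],[-.0014,.2549,.967],[-1,-.0001,-.0014]]),
([-73.2597,-19.6117,23.8874,119.6546,27.4898,61.3558,-7.921],[.4641,.2389,.2333],[[.418,-.715,.559],[.061,.637,.769],[-.906,-.287,.31]]),
([-69.1803,-18.6473,43.3051,115.6017,23.8803,55.5374,16.7829],[.573,.1001,.234],[[.419,-.716,.559],[.061,.636,.769],[-.906,-.288,.31]]),
([-70.8889,-2.7192,55.1725,118.445,8.3577,38.582,14.3965],[.6189,.1044,.1356],[[.417,-.533,.736],[.06,.825,.563],[-.907,-.191,.376]]),
([-65.2038,-2.0596,49.5979,118.1797,7.3849,38.3311,-88.1821],[.621,.105,.1371],[[.421,.836,.35],[.061,.36,-.931],[-.905,.414,.101]]),
([-63.9918,-20.6948,68.1187,111.7677,8.4428,68.1197,16.7321],[.4962,-.0931,.1868],[[.153,-.272,.95],[.186,.952,.243],[-.971,.139,.196]]),
([-67.0785,-21.7782,79.3061,110.5211,22.2024,74.6044,84.3296],[.4317,-.2397,.1525],[[.005,-.982,.191],[-.001,.191,.982],[-1,-.005,0]]),
([-65.9583,-21.7956,79.3005,116.4769,23.7855,67.5988,82.9255],[.4244,-.2329,.1067],[[.03,-.982,.188],[-.016,.188,.982],[-.999,-.032,-.01]]),
([-36.7409,-21.8108,79.3275,95.3179,22.6685,86.4992,80.1763],[.2402,-.4915,.2753],[[.018,-.627,.779],[-.045,.778,.627],[-.999,-.047,-.014]]),
([-70.1246,-21.7183,79.1102,96.643,22.4576,85.0893,86.3879],[.4738,-.2708,.2654],[[.045,-.981,.189],[-.026,.188,.982],[-.999,-.049,-.017]])]
Rz=lambda a:Ro.from_euler('z',a).as_matrix();Ry=lambda a:Ro.from_euler('y',a).as_matrix()
def fk(q,x,s):
    q=np.radians(q);h,c1,a1,L1,a3,a4,L2,a5,a6,L3,c7=x[:11]
    R=Rz(s[0]*q[0]+c1);p=np.array([0,0,h])
    p=p+R@[a1,0,0];R=R@Ry(q[1]);p=p+R@[a3,0,L1];R=R@Rz(s[1]*q[2]);R=R@Ry(q[3]);p=p+R@[a4,0,L2]
    R=R@Rz(s[2]*q[4]);p=p+R@[a5,0,0];R=R@Ry(q[5]);p=p+R@[a6,0,L3];R=R@Rz(s[3]*q[6]+c7)
    return p,np.stack([R[:,2],-R[:,1],R[:,0]],1)
def res(x,s):
    r=[]
    for q,p,R in D:
        P,Q=fk(q,x,s);r+=list((P-p)*5)+list((Q-np.array(R)).ravel())
    return np.array(r)
if __name__=='__main__':
    best=None
    for s in itertools.product([1,-1],repeat=4):
        for c in(0,np.pi):
            f=least_squares(res,[.3,c if s[0]<0 else c,0,.35,0,0,.35,0,0,.3,0],args=(s,))
            if best is None or f.cost<best[0]:best=(f.cost,s,f.x)
    print(best); np.savez('kin.npz',s=best[1],x=best[2]); r=res(best[2],best[1]).reshape(-1,12);print(np.abs(r).max(1))
E
python3 kin.py
```

```text
(np.float64(0.009012126601053537), (-1, -1, -1, -1), array([ 0.2873, -0.0518,  0.0032,  0.4516, -0.0126, -0.0197,  0.5134,
        0.0277, -0.0169,  0.4086,  3.0918]))
[0.0445 0.0629 0.0216 0.0329 0.0224 0.0281 0.0158 0.016  0.0336 0.0231]
```

```bash
cat > sim.py <<'E'
from kin import *
K=np.load('kin.npz');X=K['x'];SG=K['s']
lo=np.array([-147.57,-21.85,-74.77,14.55,-85.83,4.83,-152.11])+.1;hi=np.array([147.57,119.76,79.35,137.4,265.84,119.75,152.11])-.1
f=lambda q:fk(q,X,SG)
def err(q,p,R):
    P,Q=f(q);return np.r_[p-P,.3*Ro.from_matrix(R@Q.T).as_rotvec()]
def jac(q):
    P,Q=f(q);J=np.zeros((6,7))
    for i in range(7):
        d=q.copy();d[i]+=.01;A,B=f(d);J[:,i]=np.r_[A-P,.3*Ro.from_matrix(B@Q.T).as_rotvec()]/.01
    return J
def follow(q,wps,n=20,lam=1e-6):
    q=np.array(q,float)
    for p1,R1 in wps:
        p0,R0=f(q);rv=Ro.from_matrix(R0.T@R1).as_rotvec()
        for k in range(1,n+1):
            p=p0+(np.array(p1)-p0)*k/n;R=R0@Ro.from_rotvec(rv*k/n).as_matrix()
            for _ in range(3):
                J=jac(q);e=err(q,p,R);q=np.clip(q+J.T@np.linalg.solve(J@J.T+lam*np.trace(J@J.T)*np.eye(6),e),lo,hi)
        print(np.round(q,1),'perr mm',1e3*np.linalg.norm(err(q,p1,R1)[:3]))
    return q
def ik(p,R,q3,q0):
    g=lambda q:np.r_[err(q,p,R)*100,(q[2]-q3)*.1];r=least_squares(g,np.clip(q0,lo+1,hi-1),bounds=(lo,hi));return r.x,r.cost
E
python3 - <<'E'
from sim import *
U=unitR();d=toolR(np.eye(3),78.8)
print('history');q=follow(D[0][0],[([.4641,.2389,.2333],toolR(U,43)),([.573,.1001,.234],toolR(U,43)),([.6189,.1044,.1356],toolR(U,27)),([.621,.105,.137],toolR(U,-76)),([.573,.099,.2376],toolR(U,-76)),([.4317,-.2397,.1525],d)])
for q3 in (-40,0,40,70):
    for p in([.45,-.246,.02],[.45,-.246,.15]):
        print(q3,p,ik(p,d,q3,[20,0,q3,110,0,70,80]))
    print('nut',ik(O+.007*U[:,2]+.092*U@[-.7,.7,0],toolR(U,45),q3,[-20,0,q3,110,0,40,30]))
E
```

```text
history
[-64.6 -20.4  19.1 120.8  23.8  59.3  -3. ] perr mm 4.402862661711986e-08
[-63.  -17.6  40.1 116.1  19.6  53.9  21.2] perr mm 8.377193346316288e-09
[-63.9  -1.6  49.2 118.    4.3  38.2  18. ] perr mm 1.3484854984293061e-08
[-58.7  -1.1  44.3 117.6   3.4  38.3 -84.2] perr mm 5.792764923416667e-10
[-56.9 -16.2  35.6 115.7  16.6  53.6 -95.1] perr mm 3.158344913281799e-09
[-68.9 -21.8  79.2 109.8  23.4  75.6  83.1] perr mm 5.377656249414496
-40 [0.45, -0.246, 0.02] (array([ 62.5087,  14.4601, -40.    , 114.0454,  11.2578,  55.3029,
        95.8697]), np.float64(5.558496588067829e-28))
-40 [0.45, -0.246, 0.15] (array([ 64.9424,   3.6967, -40.    , 106.8317,   2.5222,  70.3524,
       103.0727]), np.float64(7.043290731735367e-28))
nut (array([ 20.0091,  -6.5613, -40.    , 125.5819,  -0.2867,  34.7612,
        32.7323]), np.float64(6.701056695794026e-22))
0 [0.45, -0.246, 0.02] (array([ 25.6934,  11.6215,  -0.    , 113.7307,   0.    ,  54.6478,
       104.6134]), np.float64(3.312641498678628e-28))
0 [0.45, -0.246, 0.15] (array([ 25.6934,   3.1175,  -0.    , 106.5494,   0.    ,  70.3
[... 323 characters left out ...]
e-28))
40 [0.45, -0.246, 0.15] (array([-13.5557,   3.6967,  40.    , 106.8317,  -2.5222,  70.3524,
       106.1541]), np.float64(7.987070395835297e-28))
nut (array([-65.8462,  -6.7137,  40.    , 125.6616,  17.3855,  36.2484,
        16.1906]), np.float64(3.645152099773865e-26))
70 [0.45, -0.246, 0.02] (array([-35.3209,  25.5714,  70.    , 114.7342, -28.1661,  59.2356,
       126.9419]), np.float64(5.591058236052057e-23))
70 [0.45, -0.246, 0.15] (array([-41.6485,   6.5111,  70.    , 107.3543,  -6.4896,  70.5263,
       109.3238]), np.float64(1.9915748545164098e-23))
nut (array([-101.9594,  -21.75  ,   68.2136,  126.3272,   42.3342,   44.7446,
         -4.1047]), np.float64(0.019824258511072))
```

```bash
cat > plan.py <<'E'
from sim import *
import io,contextlib
q0=np.array(ctrl.get_state()['qpos']);print(q0)
rng=np.random.default_rng(1)
best=[]
import time;t=time.time()
end=([.45,-.246,.15],toolR(np.eye(3),78.8))
while time.time()-t<240:
    k=rng.integers(1,3);w=[];desc=[]
    for _ in range(k):
        r,az,z,tilt,taz,yaw=rng.uniform(.5,.85),rng.uniform(-75,50),rng.uniform(.28,.5),rng.uniform(0,.7),rng.uniform(0,6.28),rng.uniform(-60,150)
        T=Ro.from_rotvec([tilt*np.cos(taz),tilt*np.sin(taz),0]).as_matrix()
        w.append(([r*np.cos(np.radians(az)),r*np.sin(np.radians(az)),z],T@toolR(np.eye(3),yaw)));desc.append(np.round([r,az,z,tilt,taz,yaw],3))
    with contextlib.redirect_stdout(io.StringIO()):
        q=follow(q0,w+[end],n=10)
    e=np.linalg.norm(err(q,*end)[:3]);best.append((abs(q[2])+1e4*e,desc,q,e))
best.sort(key=lambda b:b[0])
print(len(best))
for b in best[:6]:print(b)
E
python3 plan.py
```

```text
[-70.1246 -21.7183  79.1102  96.643   22.4576  85.0893  86.3879]
731
(np.float64(1.3007225307928112), [array([  0.803, -42.08 ,   0.323,   0.025,   0.058,  17.017])], array([ 26.9753,   3.118 ,  -1.3007, 106.5497,   0.0751,  70.333 ,
       104.5712]), np.float64(1.5394429714103422e-10))
(np.float64(1.8749005017004938), [array([  0.826, -37.624,   0.399,   0.303,   5.066, -42.359]), array([  0.629, -19.661,   0.411,   0.636,   1.893,  12.563])], array([ 23.8456,   3.1186,   1.8749, 106.5501,  -0.1083,  70.3331,
       104.6742]), np.float64(4.091003555381288e-10))
(np.float64(3.817756354458849), [array([  0.73 , -51.818,   0.449,   0.048,   2.965,  72.555]), array([  0.819, -30.615,   0.294,   0.569,   5.521,  31.951])], array([ 21.9309,   3.1218,   3.8178, 106.5521,  -0.2206,  70.3331,
       104.7373]), np.float64(3.342122564730233e-10))
(np.float64(5.214737518771473), [array([  0.833, -69.721,   0.42 ,   0.515,   1.131, 120.706])], array([ 30.8323,   3.1255,  -5.2147, 106.5544,   0.3015,  70.3333,
       104.4439]), np.float64(5.405144755445392e-10))
(np.float64(7.375695621932714), [array([  0.68 , -24.889,   0.459,   0.567,   0.949,  70.997]), array([  0.683, -67.997,   0.299,   0.57 ,   4.496, -26.858])], array([ 32.9615,   3.1335,  -7.3757, 106.5594,   0.427 ,  70.3335,
       104.373 ]), np.float64(2.4491834370456236e-10))
(np.float64(8.262100730929973), [array([  0.602, -65.705,   0.451,   0.7  ,   0.927, 127.752])], array([ 33.8347,   3.1376,  -8.2621, 106.5619,   0.4786,  70.3336,
       104.3438]), np.float64(1.3030265295883193e-09))
```

```bash
python3 - <<'E'
from sim import *
q0=np.array(ctrl.get_state()['qpos']);R=toolR(np.eye(3),17);p=np.array([.596,-.538,.323]);p0,R0=f(q0)
rv=Ro.from_matrix(R0.T@R).as_rotvec();s=np.array(ctrl.get_state()['ee_pos'])
q=q0
for k in (.25,.5,.75,1):
    q=follow(q,[(p0+(p-p0)*k,R0@Ro.from_rotvec(rv*k).as_matrix())],n=8)
follow(q,[([.45,-.246,.15],toolR(np.eye(3),78.8))])
to(R,p)
E
```

```text
[-83.5 -21.8  79.2  88.7  28.5  89.3  71.8] perr mm 128.28675633042403
[-91.8 -21.8  79.2  81.9  34.   93.3  57.6] perr mm 224.1739996808697
[-98.1 -21.8  79.2  75.1  39.4  97.3  43.9] perr mm 308.3193671817293
[-97.2 -21.8  79.2  70.2  43.8 100.9  29.9] perr mm 330.52877138528066
[-74.8 -21.8  79.2 108.1  24.3  75.5  82.4] perr mm 50.90971106849972
t 15.35 rv [1.0842 0.0114 0.053 ] deg 62.19613287538867 shift [ -45.2045 -172.9108 -240.2186] F [ 0.4072 -0.2735  0.0124] w 1.0020130411551482 q [-70.1246 -21.7183  79.1102  96.643   22.4576  85.0893  86.3879]
```

```bash
cat > fast.py <<'E'
from sim import *
from math import sin,cos
h,c1,a1,L1,a3,a4,L2,a5,a6,L3,c7=X
def rz(a):c,s=cos(a),sin(a);return np.array([[c,-s,0],[s,c,0],[0,0,1.]])
def ry(a):c,s=cos(a),sin(a);return np.array([[c,0,s],[0,1,0],[-s,0,c]])
def fj(qd):
    q=np.radians(qd);ax=[];o=[]
    R=rz(-q[0]+c1);p=np.array([0,0,h]);ax.append(-R[:,2]);o.append(p)
    p=p+R@[a1,0,0];ax.append(R[:,1]);o.append(p);R=R@ry(q[1])
    p=p+R@[a3,0,L1];ax.append(-R[:,2]);o.append(p);R=R@rz(-q[2])
    ax.append(R[:,1]);o.append(p);R=R@ry(q[3]);p=p+R@[a4,0,L2]
    ax.append(-R[:,2]);o.append(p);R=R@rz(-q[4]);p=p+R@[a5,0,0]
    ax.append(R[:,1]);o.append(p);R=R@ry(q[5]);p=p+R@[a6,0,L3]
    ax.append(-R[:,2]);o.append(p);R=R@rz(-q[6]+c7)
    ax=np.array(ax);o=np.array(o)
    return p,np.stack([R[:,2],-R[:,1],R[:,0]],1),np.vstack([np.cross(ax,p-o).T,.3*ax.T])
def run(q,wps,step=.012,log=False):
    q=np.array(q,float);mn=[]
    for p1,R1 in wps:
        p0,R0,_=fj(q);rv=Ro.from_matrix(R0.T@R1).as_rotvec();th=np.linalg.norm(rv)
        n=int(max(np.linalg.norm(np.array(p1)-p0)/step,th/.04))+2
        for k in range(1,n+1):
            p=p0+(np.array(p1)-p0)*k/n;R=R0@Ro.from_rotvec(rv*k/n).as_matrix()
            for _ in range(2 if k<n else 6):
                P,Q,J=fj(q);E=R@Q.T;w=.5*np.array([E[2,1]-E[1,2],E[0,2]-E[2,0],E[1,0]-E[0,1]])
                q=np.clip(q+np.degrees(J.T@np.linalg.solve(J@J.T+1e-5*np.eye(6),np.r_[p-P,.3*w])),lo,hi)
        e=np.linalg.norm(fj(q)[0]-p1);mn.append((q.copy(),e))
        if log:print(np.round(q,1),'err mm',round(1e3*e,1))
    return q,mn
E
cat > plan2.py <<'E'
from fast import *
import time
q0=np.array(ctrl.get_state()['qpos']);rng=np.random.default_rng(2);best=[];t=time.time()
end=([.45,-.246,.15],toolR(np.eye(3),78.8))
while time.time()-t<300:
    k=rng.integers(1,4);w=[];desc=[]
    for _ in range(k):
        r,az,z,tilt,taz,yaw=rng.uniform(.5,.85),rng.uniform(-70,70),rng.uniform(.27,.5),rng.choice([0,1])*rng.uniform(0,.7),rng.uniform(0,6.28),rng.uniform(-60,150)
        T=Ro.from_rotvec([tilt*np.cos(taz),tilt*np.sin(taz),0]).as_matrix()
        w.append(([r*np.cos(np.radians(az)),r*np.sin(np.radians(az)),z],T@toolR(np.eye(3),yaw)));desc.append(np.round([r,az,z,tilt,taz,yaw],3))
    q,m=run(q0,w+[end]);e=m[-1][1];best.append((max(abs(q[2]),30)+1e4*e+10*k,desc,q,e))
best.sort(key=lambda b:b[0]);print(len(best),sum(b[3]<.001 for b in best))
for b in best[:5]:print(b)
E
python3 plan2.py
```

```text
2268 1446
(np.float64(40.00000000000039), [array([  0.715, -36.392,   0.438,   0.427,   0.99 , -30.815])], array([ -2.811 ,   3.3903,  28.9833, 106.7004,  -1.7437,  70.3415,
       105.6366]), np.float64(3.925231146709438e-17))
(np.float64(40.000000000000625), [array([  0.784, -63.993,   0.285,   0.67 ,   2.239, 118.893])], array([ 20.7944,   3.1248,   4.9711, 106.554 ,  -0.2874,  70.3332,
       104.7749]), np.float64(6.206335383118183e-17))
(np.float64(40.00000000000068), [array([  0.7  , -29.659,   0.282,   0.   ,   3.873, -56.004])], array([ 21.1398,   3.1238,   4.6206, 106.5533,  -0.2671,  70.3332,
       104.7635]), np.float64(6.798699777552591e-17))
(np.float64(40.00000000000083), [array([  0.687,   9.534,   0.416,   0.673,   1.68 , 107.609])], array([  4.7999,   3.2564,  21.2228, 106.6311,  -1.2512,  70.3372,
       105.3327]), np.float64(8.326672684688674e-17))
(np.float64(40.00000000000083), [array([  0.767, -26.165,   0.305,   0.   ,   1.085, 148.258])], array([ 32.1214,   3.13  ,  -6.523 , 106.5572,   0.3774,  70.3334,
       104.4011]), np.float64(8.326672684688674e-17))
```

```bash
python3 - <<'E'
s=open('fast.py').read()
s=s.replace("q=np.clip(q+np.degrees(J.T@np.linalg.solve(J@J.T+1e-5*np.eye(6),np.r_[p-P,.3*w])),lo,hi)","d=np.degrees(J.T@np.linalg.solve(J@J.T+1e-5*np.eye(6),np.r_[p-P,.3*w]));q=np.clip(q+d*min(1,4/np.abs(d).max()),lo,hi)")
s=s.replace("        e=np.linalg.norm(fj(q)[0]-p1)","            if n-k<n*.7: tr.append(np.linalg.norm(fj(q)[0]-p))\n        e=np.linalg.norm(fj(q)[0]-p1)").replace("mn=[]\n","mn=[];tr=[]\n").replace("return q,mn","return q,mn,max(tr)")
open('fast.py','w').write(s)
s=open('plan2.py').read().replace("q,m=run(q0,w+[end]);e=m[-1][1]","q,m,e=run(q0,w+[end])")
open('plan2.py','w').write(s)
E
python3 plan2.py
```

```text
1911 113
(np.float64(51.930452954481936), [array([  0.681,  69.411,   0.466,   0.   ,   4.263, -55.09 ]), array([ 0.58 ,  4.728,  0.349,  0.195,  3.184, 22.66 ])], array([ -5.6917,   3.4569,  31.9285, 106.7318,  -1.9405,  70.3437,
       105.7629]), np.float64(1.9676124215015856e-07))
(np.float64(52.2040997891612), [array([  0.565,  58.231,   0.294,   0.178,   2.552, -22.339]), array([ 0.778, 45.759,  0.414,  0.617,  0.303, 82.319])], array([ -5.9602,   3.4636,  32.2032, 106.7349,  -1.9592,  70.344 ,
       105.7751]), np.float64(8.858687967217653e-08))
(np.float64(55.569771906253315), [array([  0.549,  52.429,   0.298,   0.   ,   1.054, -41.603]), array([  0.738, -41.14 ,   0.366,   0.   ,   4.103, -52.239])], array([ -9.2438,   3.5535,  35.5678, 106.7744,  -2.1939,  70.3471,
       105.93  ]), np.float64(1.9792255745788783e-07))
(np.float64(57.59605266009168), [array([  0.526,  47.799,   0.288,   0.   ,   6.21 , -17.316]), array([ 0.674, -8.083,  0.288,  0.   ,  0.444, 29.148])], array([-11.2188,   3.6152,  37.5956, 106.7999,  -2.3411,  70.3494,
       106.0294]), np.float64(4.0608001069926804e-08))
(np.float64(58.435736850963025), [array([  0.658,  29.901,   0.427,   0.406,   5.067, -15.876]), array([  0.695,  -2.152,   0.485,   0.   ,   6.051, -47.273])], array([-12.0311,   3.6424,  38.4308, 106.8108,  -2.4031,  70.3504,
       106.0719]), np.float64(4.918210572272182e-07))
```

```bash
python3 - <<'E'
from fast import *
q0=np.array(ctrl.get_state()['qpos']);E=np.eye(3)
W=[([.353,.39,.288],toolR(E,-17)),([.667,-.095,.288],toolR(E,29)),([.45,-.246,.15],toolR(E,78.8))]
print(run(q0,W,log=True)[2]); to(W[0][1],W[0][0])
E
```

```text
[-60.    0.9   9.1  93.   -0.1  86.2 -67.7] err mm 0.0
[-20.2  22.4  35.3  71.9 -12.7  89.5  42.3] err mm 0.0
[-11.3   3.6  37.6 106.8  -2.3  70.3 106. ] err mm 0.0
4.062349660536687e-08
t 15.35 rv [1.6774 0.0283 0.0508] deg 96.16711793450634 shift [-44.9065 241.5508 625.6218] F [ 0.4072 -0.2735  0.0124] w 1.0020130411551482 q [-70.1246 -21.7183  79.1102  96.643   22.4576  85.0893  86.3879]
```

step_arm(
  deltas=[
    [0.12, 0, 0, -3, 17, 45, 1],
    [0.24, 0, 0.01, -6, 34, 89, 1],
    [0.36, 0.01, 0.01, -9, 52, 134, 1],
    [0.48, 0.01, 0.015, -12, 69, 179, 1],
    [0.6, 0.01, 0.02, -16, 86, 223, 1],
    [0.72, 0.01, 0.02, -19, 104, 268, 1],
    [0.84, 0.015, 0.025, -22, 121, 313, 1],
    [0.96, 0.015, 0.03, -26, 138, 357, 1],
    [1.08, 0.02, 0.03, -29, 155, 402, 1],
    [1.2, 0.02, 0.035, -32, 173, 447, 1],
  ],
)

```text
clock: 16.35
ee_pos: [0.3874, 0.2002, 0.2808]
eef_rot: [[0.005, -0.167, 0.986], [-0.015, 0.986, 0.167], [-1.0, -0.015, 0.003]]
force: [1.3, -0.8, -0.1]
width: 0.998
```

```bash
python3 - <<'E'
from h import *
to(toolR(np.eye(3),-17),[.353,.39,.288])
E
```

```text
t 16.35 rv [0.4642 0.0061 0.0143] deg 26.613929683200062 shift [-10.1734 192.7907  -2.2377] F [ 1.3222 -0.7626 -0.1098] w 0.9984766859410991 q [-53.772   -9.47    17.308  103.377    3.658   85.9455 -27.3605]
```

```bash
python3 - <<'E'
from fast import *
q0=np.array(ctrl.get_state()['qpos']);E=np.eye(3)
W=[([.353,.39,.288],toolR(E,-17)),([.667,-.095,.288],toolR(E,29)),([.45,-.246,.15],toolR(E,78.8))]
print(run(q0,W[1:],log=True)[2]);print(run(q0,[([.6,.0,.288],toolR(E,29)),([.53,-.246,.25],toolR(E,78)),W[2]],log=True)[2])
to(W[1][1],W[1][0])
E
```

```text
[-23.2  23.3  39.9  72.  -14.7  89.8  43.5] err mm 0.0
[-15.3   3.8  41.8 106.9  -2.7  70.4 106.3] err mm 0.0
4.5619451539480473e-08
[-35.5  12.2  38.1  83.3  -7.5  87.   31.5] err mm 0.0
[-16.1  11.1  43.1  89.3  -7.7  82.6 105.6] err mm 0.0
[-17.    3.8  43.6 106.9  -2.8  70.4 106.4] err mm 0.0
3.4489592569749686e-08
t 16.35 rv [-0.3386 -0.      0.0155] deg 19.420419196026103 shift [  -1.5141 -337.715   226.4755] F [ 1.3222 -0.7626 -0.1098] w 0.9984766859410991 q [-53.772   -9.47    17.308  103.377    3.658   85.9455 -27.3605]
```

Joint 3 is back at 17°. I'll go round by the outer radius.

step_arm(
  deltas=[
    [-0.035, 0, 0, 0, -35, 23, 1],
    [-0.07, 0, 0, 0, -70, 46, 1],
    [-0.1, 0, 0, 0, -105, 69, 1],
    [-0.14, 0, 0, 0, -140, 92, 1],
    [-0.17, 0, 0, 0, -173, 115, 1],
    [-0.2, 0, 0.01, -1, -206, 138, 1],
    [-0.24, 0, 0.01, -1, -240, 160, 1],
    [-0.27, 0, 0.015, -1, -273, 183, 1],
    [-0.31, 0, 0.015, -1.5, -306, 205, 1],
    [-0.34, 0, 0.015, -1.5, -338, 226, 1],
  ],
)

```text
clock: 17.35
ee_pos: [0.6699, -0.0969, 0.2874]
eef_rot: [[-0.001, -0.492, 0.87], [-0.0, 0.87, 0.492], [-1.0, -0.0, -0.001]]
force: [-0.6, 0.3, 0.4]
width: 0.998
```

```bash
python3 g.py .12
```

```text
t 17.35 rv [-0.8605 -0.0006 -0.0002] deg 49.304694259899925 shift [ 137.5617  -21.7156 -264.5117] F [-0.6214  0.3474  0.3821] w 0.9983418523999774 q [-23.0866  24.1994  40.9618  71.5386 -15.5606  89.7495  44.8582]
```

step_arm(
  deltas=[
    [-0.12, 0, 0, 17, -3, -33, 1],
    [-0.24, 0, 0, 34, -5, -66, 1],
    [-0.36, 0, 0, 51, -8, -99, 1],
    [-0.48, 0, 0, 69, -11, -132, 1],
    [-0.6, 0, 0, 86, -14, -165, 1],
    [-0.72, 0, 0, 103, -16, -198, 1],
    [-0.86, 0, 0, 120, -19, -231, 1],
    [-0.86, 0, 0, 137, -22, -264.5, 1],
    [-0.86, 0, 0, 137, -22, -264.5, 1],
    [-0.86, 0, 0, 137, -22, -264.5, 1],
  ],
)

```text
clock: 18.35
ee_pos: [0.4486, -0.245, 0.151]
eef_rot: [[0.0, -0.98, 0.199], [0.0, 0.199, 0.98], [-1.0, -0.0, 0.0]]
force: [-0.3, 0.2, 0.9]
width: 0.999
```

```bash
python3 g.py -.011
```

```text
t 18.35 rv [-0.0046  0.0004  0.0001] deg 0.26718272978821994 shift [131.9785  -1.8573  -0.7765] F [-0.34    0.2438  0.9379] w 0.99935827253434 q [-14.2906   3.85    40.1004 107.4531  -2.6706  69.6191 105.2106]
```

step_arm(
  deltas=[
    [0, 0, 0, 25, -1.8, -0.8, 1],
    [0, 0, 0, 50, -1.8, -0.8, 1],
    [0, 0, 0, 75, -1.8, -0.8, 1],
    [0, 0, 0, 100, -1.8, -0.8, 1],
    [0, 0, 0, 120, -1.8, -0.8, 1],
    [0, 0, 0, 131, -1.8, -0.8, 1],
    [0, 0, 0, 131, -1.8, -0.8, 1],
    [0, 0, 0, 131, -1.8, -0.8, -1],
    [0, 0, 0, 131, -1.8, -0.8, -1],
    [0, 0, 0, 131, -1.8, -0.8, -1],
  ],
  squeeze=60,
)

```text
clock: 19.35
ee_pos: [0.4514, -0.2465, 0.0212]
eef_rot: [[0.002, -0.98, 0.198], [-0.0, 0.198, 0.98], [-1.0, -0.002, 0.0]]
force: [0.2, -0.0, 0.1]
width: 0.812
```

step_arm(
  deltas=[
    [0, 0, 0, 0, 0, 0, -1],
    [0, 0, 0, 0, 0, 0, -1],
    [0, 0, 0, 0, 0, 0, -1],
    [0, 0, 0, 0, 0, 0, -1],
    [0, 0, 0, 0, 0, 0, -1],
    [0, 0, 0, 0, 0, 0, -1],
    [0, 0, 0, 0, 0, 0, -1],
    [0, 0, 0, -20, 0, 0, -1],
    [0, 0, 0, -50, 0, 0, -1],
    [0, 0, 0, -80, 0, 0, -1],
  ],
)

```text
clock: 20.35
ee_pos: [0.45, -0.2463, 0.1009]
eef_rot: [[-0.001, -0.98, 0.198], [-0.0, 0.198, 0.98], [-1.0, 0.0, -0.0]]
force: [0.8, 0.3, -0.1]
width: 0.008
```

```bash
python3 g.py .07; python3 - <<'E'
from h import *
w=snap('wrist','w5');s=ctrl.get_state()
# spanner mask by depth: above the rest
P=cloud(w);R0=np.array(s['eef_rot']);L=(P-np.array(s['ee_pos']))@R0
m=(np.abs(L[...,0]+19)*0+1>0)&(L[...,0]>-.045)&(L[...,0]<.02)&(w['range_z']>0)&(L[...,1]>.02)&(np.abs(L[...,2])<.05)
p=L[m];print(len(p))
if len(p):
    for lo in np.arange(.02,.1,.01):
        k=p[(p[:,1]>=lo)&(p[:,1]<lo+.01)]
        if len(k):print(round(lo,2),len(k),'x',np.median(k[:,0]),'z',k[:,2].min(),k[:,2].max())
E
```

```text
t 20.35 rv [-0.0039 -0.0004 -0.0005] deg 0.22764354518683286 shift [ 0.9375 -0.2372  0.2895] F [ 0.7769  0.2508 -0.0942] w 0.00824447251714434 q [-13.6864   7.5223  40.6786 110.7108  -5.427   63.6935 107.7358]
0
```

View pics/w5.png

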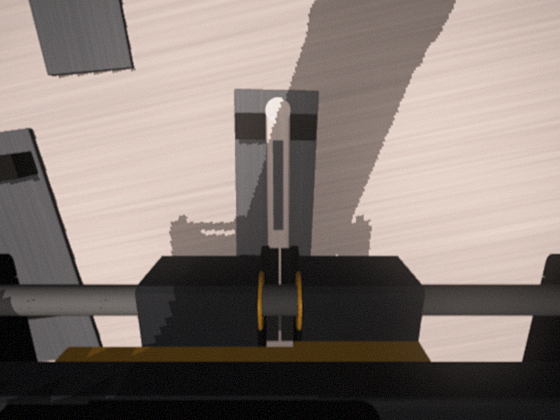

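Width 0.008 means I lifted before the slow fingers closed, so the spanner is still on the rest. The width of 0.215 at the nut also needs explaining, so I'll check which depth the fingers were at there.

```bash
python3 - <<'E'
from h import *
w=load('w2');P=cloud(w);U=unitR()
N=lambda u,v:(P[v,u]-O)@U
for n,(u,v) in dict(stud=(280,265),hexedge=(272,236),hextop2=(290,243),flange=(300,205),drum=(240,160),fingerL=(250,262),fingerR=(308,262),Ltip=(247,248),Rtip=(312,248)).items(): print(n,(u,v),N(u,v),w['range_z'][v,u])
tcp=O+.012*U[:,2];print('tcp px',proj(w,tcp),'grip px',proj(w,tcp+.019*U[:,2]))
# finger points: range of axis-z of points near fingers
v,u=np.mgrid[225:285,225:335];Q=(P[225:285,225:335]-O)@U
R=toolR(U,-76);L=(P[225:285,225:335]-tcp)@R
m=(w['frame'][225:285,225:335].max(2)<45)
for c in range(0,110,8): print(225+c,[ (round(L[r,c,0],3),round(L[r,c,2],3)) for r in (10,25,40,50)])
E
```

```text
stud (280, 265) [0.0042 0.0011 0.0528] 0.17194779
hexedge (272, 236) [0.0167 0.0084 0.0473] 0.17349467
hextop2 (290, 243) [ 0.0145 -0.0019  0.0456] 0.17637539
flange (300, 205) [ 0.0267 -0.0064  0.0076] 0.2100029
drum (240, 160) [ 0.0427  0.0373 -0.01  ] 0.21989314
fingerL (250, 262) [0.0081 0.0166 0.0656] 0.15757795
fingerR (308, 262) [ 0.0146 -0.0099  0.0657] 0.15752113
Ltip (247, 248) [0.0084 0.0195 0.0505] 0.17187306
Rtip (312, 248) [ 0.0169 -0.0126  0.0521] 0.17020454
tcp px [279.8828 244.0883] grip px [279.957  256.0034]
225 [(np.float64(0.017), np.float64(-0.037)), (np.float64(0.017), np.float64(-0.038)), (np.float64(-0.118), np.float64(-0.014)), (np.float64(-0.121), np.float64(-0.014))]
233 [(np.float64(0.017), np.float64(-0.032)), (np.float64(0.018), np.float64(-0.033)), (np.float64(0.018), np.float64(-0.033)), (np.float64(-0.071), np.float64(-0.02))]
241 [(np.float64(0.005), np.float64(-0.025)), (np.float64(0.006), np.float64(-0.025)), (np.float64(-0.06), np.float64(-0.018)), (np.float64(-0.07), np.float64(-0.016))]
249 [(np.float64(0.005), np.float64(-0.02)), (np.float64(-
[... 1099 characters left out ...]
t64(-0.04), np.float64(0.009))]
305 [(np.float64(-0.024), np.float64(0.014)), (np.float64(-0.039), np.float64(0.013)), (np.float64(-0.057), np.float64(0.012)), (np.float64(-0.068), np.float64(0.011))]
313 [(np.float64(0.006), np.float64(0.021)), (np.float64(-0.043), np.float64(0.017)), (np.float64(-0.061), np.float64(0.015)), (np.float64(-0.066), np.float64(0.014))]
321 [(np.float64(0.005), np.float64(0.027)), (np.float64(0.006), np.float64(0.027)), (np.float64(0.017), np.float64(0.029)), (np.float64(-0.07), np.float64(0.017))]
329 [(np.float64(0.018), np.float64(0.034)), (np.float64(0.017), np.float64(0.034)), (np.float64(-0.111), np.float64(0.014)), (np.float64(-0.118), np.float64(0.013))]
```

The geometry at the nut was as expected. The nut stayed at 28° while the fingers went 0.2 rad further, which confirms the bite. The w5 picture shows the spanner undisturbed, handle at x≈277. I'll reopen, go down again and allow the full closing time.

step_arm(
  deltas=[
    [0, 0, 0, 0, 0, 0, 1],
    [0, 0, 0, 0, 0, 0, 1],
    [0, 0, 0, 0, 0, 0, 1],
    [0, 0, 0, 0, 0, 0, 1],
    [0, 0, 0, 0, 0, 0, 1],
    [0, 0, 0, 20, 0, 0, 1],
    [0, 0, 0, 40, 0, 0, 1],
    [0, 0, 0, 60, 0, 0, 1],
    [0, 0, 0, 80, 0, 0, 1],
    [0, 0, 0, 80, 0, 0, -1],
  ],
)

```text
clock: 21.4
ee_pos: [0.4486, -0.2456, 0.0179]
eef_rot: [[-0.004, -0.98, 0.198], [0.001, 0.198, 0.98], [-1.0, 0.004, -0.0]]
force: [-0.0, 0.3, -0.3]
width: 0.771
```

step_arm(
  deltas=[
    [0, 0, 0, 0, 0, 0, -1],
    [0, 0, 0, 0, 0, 0, -1],
    [0, 0, 0, 0, 0, 0, -1],
    [0, 0, 0, 0, 0, 0, -1],
    [0, 0, 0, 0, 0, 0, -1],
    [0, 0, 0, 0, 0, 0, -1],
    [0, 0, 0, 0, 0, 0, -1],
    [0, 0, 0, 0, 0, 0, -1],
    [0, 0, 0, 0, 0, 0, -1],
    [0, 0, 0, 0, 0, 0, -1],
  ],
)

```text
clock: 22.4
ee_pos: [0.4506, -0.2463, 0.0203]
eef_rot: [[0.001, -0.98, 0.198], [-0.0, 0.198, 0.98], [-1.0, -0.001, -0.0]]
force: [-0.8, 0.4, 0.1]
width: 0.01
```

step_arm(
  deltas=[
    [0, 0, 0, 0, 0, 0, -1],
    [0, 0, 0, 0, 0, 0, -1],
    [0, 0, 0, 0, 0, 0, -1],
    [0, 0, 0, -10, 0, 0, -1],
    [0, 0, 0, -20, 0, 0, -1],
    [0, 0, 0, -40, 0, 0, -1],
    [0, 0, 0, -60, 0, 0, -1],
    [0, 0, 0, -80, 0, 0, -1],
    [0, 0, 0, -80, 0, 0, -1],
    [0, 0, 0, -80, 0, 0, -1],
  ],
)

```text
clock: 23.4
ee_pos: [0.451, -0.2464, 0.101]
eef_rot: [[0.002, -0.98, 0.198], [-0.0, 0.198, 0.98], [-1.0, -0.002, 0.0]]
force: [0.2, -0.7, 0.2]
width: 0.005
```

```bash
python3 g.py .07
```

```text
t 23.4 rv [-0.0034  0.0002  0.0023] deg 0.23685360012021286 shift [1.0133 0.7492 0.1288] F [ 0.2175 -0.7158  0.2057] w 0.004936202859461745 q [-13.9359   7.5219  40.9678 110.7287  -5.553   63.5624 107.8576]
```

```bash
python3 - <<'E'
from h import *
for f in('w4','w5'):
    w=load(f)
    for u,v in((277,110),(270,130),(270,200),(250,180)): print(f,(u,v),pt(w,u,v))
w=snap('wrist','w6')
c=snap('scene','s6')
P=cloud(w)
for u,v in((277,110),(270,130),(270,200),(250,180)): print('w6',(u,v),pt(w,u,v))
a=c['frame'][180:330,150:310];b=w['frame'][80:300,180:380]
cv2.imwrite('pics/c6.png',np.hstack([cv2.resize(a,(440,412),interpolation=2),cv2.resize(b,(360,412))])[:,:,::-1])
s=ctrl.get_state();print('tcp px',proj(w,s['ee_pos']),proj(c,s['ee_pos']))
E
```

```text
w4 (277, 110) [ 0.3522 -0.2249 -0.0001]
w4 (270, 130) [ 0.3682 -0.234   0.0471]
w4 (270, 200) [ 0.4306 -0.2467  0.0462]
w4 (250, 180) [ 0.4153 -0.266   0.0061]
w5 (277, 110) [ 0.3716 -0.2306  0.0452]
w5 (270, 130) [ 0.3843 -0.2385  0.0459]
w5 (270, 200) [ 0.436  -0.2493  0.0466]
w5 (250, 180) [ 0.4242 -0.2661  0.0062]
w6 (277, 110) [ 0.3728 -0.2307  0.0476]
w6 (270, 130) [ 0.3855 -0.2385  0.0454]
w6 (270, 200) [ 0.4376 -0.2495  0.0449]
w6 (250, 180) [ 0.4255 -0.2661  0.0061]
tcp px [277.0739 239.0261] [203.8442 243.6822]
```

View pics/c6.png

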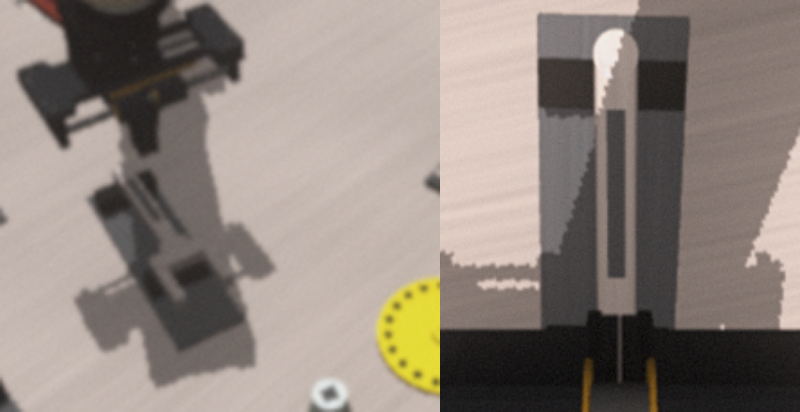

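The scene view shows the shut fingers ending clearly above the spanner (crop (148,155)), short of where the reported TCP projects (148,175). I'll measure the real fingertip offset in the depth data.

```bash
python3 - <<'E'
from h import *
s=ctrl.get_state();R=np.array(s['eef_rot']);p=np.array(s['ee_pos']);print('offset',ctrl.grip_point_offset,p)
w=load('w6');L=(cloud(w)-p)@R;d=w['range_z']>0
m=d&(L[...,0]<.0)&(L[...,0]>-.09)&(np.abs(L[...,2])<.03)
for r in range(232,262,3): print(r,[(u,*np.round(1e3*L[r,u]).astype(int)) for u in(268,273,284,288) if m[r,u]])
c=load('s6');L=(cloud(c)-p)@R
m=(c['range_z']>0)&(np.abs(L[...,1])<.04)&(np.abs(L[...,2])<.04)&(L[...,0]<.03)&(L[...,0]>-.15)
x=L[m];print('scene pts: tip x max',np.sort(x[:,0])[-15:]*1e3); h,e=np.histogram(x[:,0]*1e3,bins=np.arange(-150,40,10));print(h)
k=x[(x[:,0]>-.07)];print('near tip y,z mean',k.mean(0)*1e3,k.min(0)*1e3,k.max(0)*1e3)
E
```

```text
offset 0.0187 [ 0.4502 -0.2461  0.0999]
232 []
235 []
238 []
241 []
244 []
247 [(268, np.int64(-39), np.int64(10), np.int64(-4))]
250 [(268, np.int64(-45), np.int64(11), np.int64(-4)), (273, np.int64(-39), np.int64(9), np.int64(-2)), (284, np.int64(-39), np.int64(9), np.int64(4)), (288, np.int64(-40), np.int64(9), np.int64(6))]
253 [(268, np.int64(-47), np.int64(11), np.int64(-4)), (273, np.int64(-43), np.int64(9), np.int64(-2)), (284, np.int64(-43), np.int64(9), np.int64(4)), (288, np.int64(-45), np.int64(10), np.int64(6))]
256 [(268, np.int64(-51), np.int64(11), np.int64(-4)), (273, np.int64(-48), np.int64(9), np.int64(-2)), (284, np.int64(-48), np.int64(9), np.int64(4)), (288, np.int64(-48), np.int64(9), np.int64(6))]
259 [(268, np.int64(-55), np.int64(11), np.int64(-4)), (273, np.int64(-52), np.int64(9), np.int64(-2)), (284, np.int64(-52), np.int64(9), np.int64(4)), (288, np.int64(-51), np.int64(9), np.int64(6))]
scene pts: tip x max [-41.842  -41.2258 -40.2798 -40.1829 -40.0914 -39.8241 -39.0565 -38.9742
 -38.9641 -38.7152 -37.527  -37.4821 -36.9223 -36.8331 -36.6935]
[131 127 148  76   3   5  24  33  23  27  28  10   0   0   0   0   0   0]
near tip y,z mean [-52.7329  -7.2814  -1.5695] [-69.886  -12.7418 -11.1715] [-36.6935   8.9375   9.5934]
```

Both cameras put the real fingertips 38 mm short of the reported TCP, which means the nut was turned by its stud. From now on I'll add 38 mm along tool x. I'll open and go down 120 mm.

step_arm(
  deltas=[
    [0, 0, 0, 0, 0, 0, 1],
    [0, 0, 0, 0, 0, 0, 1],
    [0, 0, 0, 10, 0, 0, 1],
    [0, 0, 0, 25, 0, 0, 1],
    [0, 0, 0, 40, 0, 0, 1],
    [0, 0, 0, 55, 0, 0, 1],
    [0, 0, 0, 75, 0, 0, 1],
    [0, 0, 0, 95, 0, 0, 1],
    [0, 0, 0, 112, 0, 0, 1],
    [0, 0, 0, 119, 0, 0, 1],
  ],
)

```text
clock: 24.5
ee_pos: [0.4491, -0.2459, -0.021]
eef_rot: [[-0.003, -0.98, 0.198], [0.0, 0.198, 0.98], [-1.0, 0.002, -0.0]]
force: [-0.4, 0.2, 0.2]
width: 0.832
```

```bash
python3 g.py -.05; python3 -c "
from h import *
print(ctrl.get_state()['torque'])"
```

```text
t 24.5 rv [-0.0037 -0.0004 -0.0025] deg 0.2565215033035276 shift [-0.9578 -1.2105  0.0709] F [-0.4243  0.2486  0.1883] w 0.8321384985550107 q [ -9.5918  18.4899  38.2206 116.7502 -14.8451  49.6266 115.5193]
[ 0.0038  0.0007 -0.0345]
```

step_arm(
  deltas=[
    [0, 0, 0, 0, 0, 0, -1],
    [0, 0, 0, 0, 0, 0, -1],
    [0, 0, 0, 0, 0, 0, -1],
    [0, 0, 0, 0, 0, 0, -1],
    [0, 0, 0, 0, 0, 0, -1],
    [0, 0, 0, 0, 0, 0, -1],
    [0, 0, 0, 0, 0, 0, -1],
    [0, 0, 0, 0, 0, 0, -1],
    [0, 0, 0, 0, 0, 0, -1],
    [0, 0, 0, 0, 0, 0, -1],
  ],
  squeeze=60,
)

```text
clock: 25.5
ee_pos: [0.4506, -0.2465, -0.0187]
eef_rot: [[0.001, -0.98, 0.198], [-0.0, 0.198, 0.98], [-1.0, -0.001, -0.0]]
force: [-0.3, -0.2, 1.3]
width: 0.198
```

step_arm(
  deltas=[
    [0, 0, 0, 0, 0, 0, -1],
    [0, 0, 0, -5, 0, 0, -1],
    [0, 0, 0, -10, 0, 0, -1],
    [0, 0, 0, -20, 0, 0, -1],
    [0, 0, 0, -35, 0, 0, -1],
    [0, 0, 0, -50, 0, 0, -1],
    [0, 0, 0, -70, 0, 0, -1],
    [0, 0, 0, -90, 0, 0, -1],
    [0, 0, 0, -110, 0, 0, -1],
    [0, 0, 0, -130, 0, 0, -1],
  ],
)

```text
clock: 26.5
ee_pos: [0.4505, -0.2465, 0.1133]
eef_rot: [[0.002, -0.98, 0.198], [-0.0, 0.198, 0.98], [-1.0, -0.002, -0.0]]
force: [0.7, -0.3, -2.8]
width: 0.199
```

```bash
cat > sp.py <<'E'
# spanner in hand: direction of handle in tool frame from wrist depth (handle back, toward tool +y)
from h import *
import sys
w=snap('wrist',sys.argv[1]);s=ctrl.get_state();R=np.array(s['eef_rot']);p=np.array(s['ee_pos'])
L=(cloud(w)-p)@R;m=(w['range_z']>0)&(L[...,1]>.02)&(L[...,1]<.12)&(np.abs(L[...,2])<.03)&(L[...,0]<-.035)&(L[...,0]>-.11)
k=L[m];print(len(k))
for y in np.arange(.02,.1,.01):
    a=k[(k[:,1]>=y)&(k[:,1]<y+.01)]
    if len(a)>3:print('y',round(y,2),'n',len(a),'x',np.median(a[:,0]),'z mid',(a[:,2].min()+a[:,2].max())/2)
if len(k)>20:
    print('end y',k[:,1].max());kk=k[(k[:,1]<k[:,1].max()-.012)]
    print('pitch slope dx/dy',np.polyfit(kk[:,1],kk[:,0],1),'yaw slope dz/dy',np.polyfit(kk[:,1],kk[:,2],1))
E
python3 sp.py w7; python3 g.py .08
```

```text
7970
y 0.02 n 911 x -0.06225576644053928 z mid 0.002199354028741574
y 0.03 n 1334 x -0.0626286619282637 z mid 1.3235957843369187e-05
y 0.04 n 1028 x -0.06241900797944949 z mid 0.002264129545195599
y 0.05 n 1096 x -0.06250423650742161 z mid 0.002403151471918046
y 0.06 n 1172 x -0.06246934537141576 z mid 0.0024177393989763987
y 0.07 n 1252 x -0.06259265799494484 z mid 0.0024293800259940594
y 0.08 n 1147 x -0.06270775928298566 z mid 0.0023919117493685737
y 0.09 n 30 x -0.06276609526708937 z mid 0.002570563966664722
end y 0.09056570976141476
pitch slope dx/dy [ 0.0998 -0.07  ] yaw slope dz/dy [0.0106 0.0016]
t 26.55 rv [-0.0046 -0.0002  0.0057] deg 0.4180740003460017 shift [6.3326 2.106  1.032 ] F [ 1.4861 -1.726   0.429 ] w 0.1948898949642099 q [-14.654    6.4615  41.5255 109.7174  -4.7984  65.1941 107.2226]
```

The spanner is held: width 0.198, level, with the tool 14.4 mm behind its origin. I'll measure the mark's angle numerically from the stored picture w3, taken after release, and compute the approach.

```bash
python3 - <<'E'
from h import *
w=load('w3');U=unitR();K=np.linalg.inv(w['mtx']);o=-w['R'].T@w['t']
f=w['frame'].astype(int);hsv=cv2.cvtColor(w['frame'],cv2.COLOR_RGB2HSV)
v,u=np.mgrid[140:230,230:330]
d=(w['R'].T@K@np.stack([u,v,0*u+1]).reshape(3,-1).astype(float)).T
def onplane(z):
    n=U[:,2];t=((O+z*n-o)@n)/(d@n);return ((o+d*t[:,None]-O)@U)[:,:2]
q=onplane(.006);r=np.hypot(*q.T);az=np.degrees(np.arctan2(q[:,1],q[:,0]))
F=f[140:230,230:330].reshape(-1,3);H=hsv[140:230,230:330].reshape(-1,3)
m=(r>.022)&(r<.029)&(H[:,1]<70)&(F.min(1)>110)
print('white az',m.sum(),np.round(np.percentile(az[m],[5,50,95]),1),'r',r[m].min() if m.any() else 0,r[m].max() if m.any() else 0)
y=(H[:,0]>22)&(H[:,0]<35)&(H[:,1]>150)&(r<.07);print('yellow',y.sum(),np.round(np.percentile(az[y],[5,50,95]),1),np.percentile(r[y],[2,98]))
E
```

```text
white az 58 [21.2 29.6 38.1] r 0.0220646109872188 0.0283381965521926
yellow 146 [-4.4 -0.4  3.6] [0.0317 0.0509]
```

```bash
cat >> h.py <<'E'
OM=np.array([.6245,.1056,.125])
def span(az,back=0,up=0,zc=.028,c=None): # ee pose with spanner x at unit az (deg), jaw centre on nut axis
    U=unitR();t=np.radians(az+180);d=U@[np.cos(t),np.sin(t),0]
    return (OM if c is None else c)+(zc-.0545+up)*U[:,2]+(.0914+back)*d, toolR(U,az+90)
E
python3 - <<'E'
from fast import *
q0=np.array(ctrl.get_state()['qpos'])
A=span(-30.4,.065,.09);B=span(-30.4,.065);C=span(-30.4);Dd=span(-62);
W=[A,B,C,Dd]
for x in W:print(x[0])
print(run(q0,W,log=True)[2])
M=([.44,-.05,.2],toolR(np.eye(3),79));print(run(q0,[M]+W,log=True)[2]);to(M[1],M[0]);to(A[1],A[0])
E
```

```text
[0.4657 0.1628 0.1255]
[0.5034 0.1682 0.044 ]
[0.5583 0.1429 0.0677]
[0.5857 0.1816 0.0828]
[-26.4 -18.6  -1.9 133.4   9.9  41.6  33.6] err mm 0.0
[-24.6  -4.9  -2.2 133.8  13.9  27.6  30.1] err mm 0.0
[-22.8  -1.5   2.5 127.4   8.   29.6  41.5] err mm 0.0
[-24.    2.   -0.  121.9  10.2  32.1   4.7] err mm 0.0
7.279997463136884e-08
[-26.6  -9.3  26.6 111.2   4.3  77.1  77.9] err mm 0.0
[-29.5 -18.6   0.7 133.4  11.4  41.8  32.2] err mm 0.0
[-27.9  -4.9   1.  133.8  14.5  27.6  29.5] err mm 0.0
[-26.2  -1.6   5.8 127.5   8.2  29.6  41.2] err mm 0.0
[-27.3   2.    3.3 121.9  10.1  32.1   4.8] err mm 0.0
4.288701175396582e-07
t 26.55 rv [-0.008  -0.0002  0.0057] deg 0.5648847074727901 shift [-83.9784  50.6345 191.1494] F [ 1.4861 -1.726   0.429 ] w 0.1948898949642099 q [-14.654    6.4615  41.5255 109.7174  -4.7984  65.1941 107.2226]
t 26.55 rv [ 0.186  -0.1843 -0.3903] deg 26.929796215502453 shift [ -9.6566  68.1573 404.8617] F [ 1.4861 -1.726   0.429 ] w 0.1948898949642099 q [-14.654    6.4615  41.5255 109.7174  -4.7984  65.1941 107.2226]
```

step_arm(
  deltas=[
    [0.01, -0.01, -0.03, -5, 3, 25, -1],
    [0.03, -0.03, -0.07, -6, 9, 65, -1],
    [0.05, -0.05, -0.11, -8, 17, 107, -1],
    [0.075, -0.075, -0.16, -10, 26, 150, -1],
    [0.1, -0.1, -0.21, -10, 34, 195, -1],
    [0.12, -0.12, -0.25, -10, 43, 240, -1],
    [0.14, -0.14, -0.3, -10, 51, 285, -1],
    [0.16, -0.16, -0.34, -10, 58, 330, -1],
    [0.175, -0.175, -0.37, -10, 64, 370, -1],
    [0.186, -0.184, -0.39, -10, 68, 405, -1],
  ],
)

```text
clock: 27.55
ee_pos: [0.4633, 0.166, 0.1218]
eef_rot: [[0.416, -0.847, 0.332], [0.062, 0.39, 0.919], [-0.907, -0.361, 0.215]]
force: [1.0, -0.7, -2.4]
width: 0.197
```

```bash
python3 -c "
from h import *
for a in (dict(back=.065,up=.09),dict(back=.065)):
  p,R=span(-30.4,**a);to(R,p)"; python3 sp.py w8 | tail -3
```

```text
t 27.55 rv [-0.0001  0.001  -0.0037] deg 0.22144649204619554 shift [-2.5901 -4.625  -1.2988] F [ 0.9522 -0.6511 -2.4378] w 0.19728347692412862 q [-28.5768 -14.9476  -4.1609 131.6559  13.5572  41.212   26.4726]
t 27.55 rv [-0.0001  0.001  -0.0037] deg 0.22144649204619554 shift [87.4079 -4.9618 -1.3853] F [ 0.9522 -0.6511 -2.4378] w 0.19728347692412862 q [-28.5768 -14.9476  -4.1609 131.6559  13.5572  41.212   26.4726]
y 0.08 n 781 x -0.06534670221588043 z mid -0.003064198370444636
end y 0.0874388432266547
pitch slope dx/dy [ 0.0032 -0.0654] yaw slope dz/dy [ 0.0064 -0.0035]
```

step_arm(
  deltas=[
    [0, 0, 0, 5, 0, 0, -1],
    [0, 0, 0, 15, 0, 0, -1],
    [0, 0, 0, 27, 0, 0, -1],
    [0, 0, 0, 39, 0, 0, -1],
    [0, 0, 0, 51, 0, 0, -1],
    [0, 0, 0, 63, 0, 0, -1],
    [0, 0, 0, 75, 0, 0, -1],
    [0, 0, 0, 85, 0, 0, -1],
    [0, 0, 0, 90, 0, 0, -1],
    [0, 0, 0, 90, 0, 0, -1],
  ],
)

```text
clock: 28.6
ee_pos: [0.501, 0.1691, 0.0385]
eef_rot: [[0.412, -0.848, 0.333], [0.06, 0.39, 0.919], [-0.909, -0.359, 0.212]]
force: [1.4, 0.6, -2.5]
width: 0.203
```

```bash
python3 -c "
from h import *
p,R=span(-30.4,back=.065);to(R,p);p,R=span(-30.4);to(R,p)"; python3 sp.py w9 | tail -4;  python3 -c "
from h import *
c=snap('scene','s9')
cv2.imwrite('pics/s9c.png',cv2.resize(c['frame'][165:265,275:395],(720,600),interpolation=2)[:,:,::-1])"
```

```text
t 28.6 rv [-0.0001 -0.0023 -0.0062] deg 0.3784057079596089 shift [-4.0394 -4.2972  1.1462] F [ 1.39    0.6139 -2.4727] w 0.20270261668262227 q [-26.8779  -2.7104  -3.5483 132.8686  19.0808  28.1653  22.143 ]
t 28.6 rv [-0.0001 -0.0023 -0.0062] deg 0.3784057079596089 shift [ -4.4411 -69.2952   1.1514] F [ 1.39    0.6139 -2.4727] w 0.20270261668262227 q [-26.8779  -2.7104  -3.5483 132.8686  19.0808  28.1653  22.143 ]
y 0.07 n 1253 x -0.06481636610151198 z mid 0.0013974057444836102
y 0.08 n 1043 x -0.06496570628249793 z mid 0.0013922055846802093
end y 0.08968212398581024
pitch slope dx/dy [ 0.005  -0.0651] yaw slope dz/dy [0.0033 0.0011]
```

View pics/s9c.png

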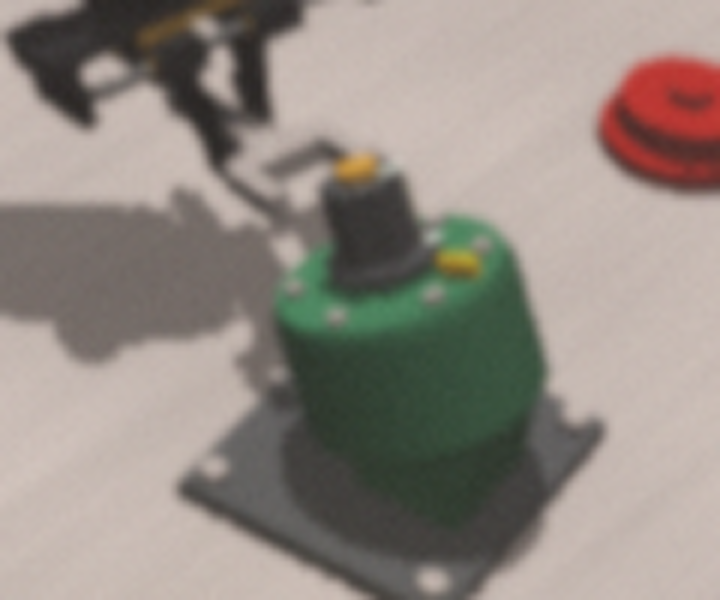

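The view shows the jaw (crop (290,190)) lined up level with the hexagon, the drum and pointer clear of it. I'll correct the small errors and slide on.

step_arm(
  deltas=[
    [0, 0, -0.005, -4.4, -2, 1.2, -1],
    [0, 0, -0.005, -4.4, -6, 1.2, -1],
    [0, 0, -0.005, -4.4, -12, 1.2, -1],
    [0, 0, -0.005, -4.4, -18, 1.2, -1],
    [0, 0, -0.005, -4.4, -24, 1.2, -1],
    [0, 0, -0.005, -4.4, -30, 1.2, -1],
    [0, 0, -0.005, -4.4, -36, 1.2, -1],
    [0, 0, -0.005, -4.4, -42, 1.2, -1],
    [0, 0, -0.005, -4.4, -45, 1.2, -1],
    [0, 0, -0.005, -4.4, -45, 1.2, -1],
  ],
)

```text
clock: 29.7
ee_pos: [0.5381, 0.1522, 0.0597]
eef_rot: [[0.417, -0.845, 0.333], [0.058, 0.391, 0.919], [-0.907, -0.364, 0.213]]
force: [0.1, -2.6, -3.3]
width: 0.198
```

```bash
python3 -c "
from h import *
p,R=span(-30.4);to(R,p)"
```

```text
t 29.7 rv [-0.0008 -0.0018 -0.0004] deg 0.11516113423740953 shift [  0.686  -23.5858  -0.1727] F [ 0.0767 -2.5664 -3.2686] w 0.19813171243777958 q [-25.2102  -1.5476  -0.5642 128.7869  15.0399  29.7445  30.3321]
```

step_arm(
  deltas=[
    [0, 0, 0, 0, -3, 0, -1],
    [0, 0, 0, 0, -6, 0, -1],
    [0, 0, 0, 0, -9, 0, -1],
    [0, 0, 0, 0, -12, 0, -1],
    [0, 0, 0, 0, -15, 0, -1],
    [0, 0, 0, 0, -18, 0, -1],
    [0, 0, 0, 0, -21, 0, -1],
    [0, 0, 0, 0, -23, 0, -1],
    [0, 0, 0, 0, -23, 0, -1],
    [0, 0, 0, 0, -23, 0, -1],
  ],
)

```text
clock: 30.7
ee_pos: [0.5576, 0.1436, 0.0683]
eef_rot: [[0.418, -0.845, 0.333], [0.059, 0.39, 0.919], [-0.907, -0.364, 0.213]]
force: [-1.0, -5.3, -4.1]
width: 0.197
```

```bash
python3 -c "
from h import *
p,R=span(-30.4);to(R,p)
for a in(-45,-55,-62,-66):p,R=span(a);to(R,p)"
```

```text
t 30.7 rv [-0.0002 -0.0012 -0.    ] deg 0.06705944395218934 shift [ 0.8583 -0.7112 -0.6114] F [-1.0452 -5.2671 -4.0745] w 0.19738145571427188 q [-24.2516  -0.4909   0.7799 126.5479  12.8582  30.4084  34.4946]
t 30.7 rv [ 0.2546 -0.0011  0.0001] deg 14.5880966217153 shift [ 0.8316 -3.6577 22.4282] F [-1.0452 -5.2671 -4.0745] w 0.19738145571427188 q [-24.2516  -0.4909   0.7799 126.5479  12.8582  30.4084  34.4946]
t 30.7 rv [ 0.4291 -0.0011  0.0002] deg 24.588060912467018 shift [ 0.8142 -8.999  37.4381] F [-1.0452 -5.2671 -4.0745] w 0.19738145571427188 q [-24.2516  -0.4909   0.7799 126.5479  12.8582  30.4084  34.4946]
t 30.7 rv [ 0.5513 -0.0011  0.0003] deg 31.58808774231254 shift [  0.8027 -14.2532  47.2834] F [-1.0452 -5.2671 -4.0745] w 0.19738145571427188 q [-24.2516  -0.4909   0.7799 126.5479  12.8582  30.4084  34.4946]
t 30.7 rv [ 0.6211 -0.0011  0.0003] deg 35.58811612937646 shift [  0.7964 -17.7825  52.5978] F [-1.0452 -5.2671 -4.0745] w 0.19738145571427188 q [-24.2516  -0.4909   0.7799 126.5479  12.8582  30.4084  34.4946]
```

step_arm(
  deltas=[
    [0.04, 0, 0, 0.8, -0.9, 3.2, -1],
    [0.08, 0, 0, 0.8, -1.2, 6.8, -1],
    [0.13, 0, 0, 0.8, -1.6, 11.2, -1],
    [0.18, 0, 0, 0.8, -2.2, 15.8, -1],
    [0.23, 0, 0, 0.8, -3.1, 20.2, -1],
    [0.28, 0, 0, 0.8, -4.2, 24.6, -1],
    [0.33, 0, 0, 0.8, -5.6, 29, -1],
    [0.38, 0, 0, 0.8, -7.2, 33.3, -1],
    [0.43, 0, 0, 0.8, -9, 37.5, -1],
    [0.43, 0, 0, 0.8, -9, 37.5, -1],
  ],
)

```text
clock: 31.7
ee_pos: [0.5781, 0.1723, 0.0785]
eef_rot: [[0.417, -0.628, 0.657], [0.056, 0.739, 0.671], [-0.907, -0.244, 0.343]]
force: [-1.2, -12.5, -2.0]
width: 0.202
```

```bash
cat > mk.py <<'E'
from h import *
import sys
w=snap('wrist',sys.argv[1]);U=unitR();K=np.linalg.inv(w['mtx']);o=-w['R'].T@w['t']
hsv=cv2.cvtColor(w['frame'],cv2.COLOR_RGB2HSV).reshape(-1,3);F=w['frame'].reshape(-1,3).astype(int)
v,u=np.mgrid[:420,:560];d=(w['R'].T@K@np.stack([u,v,0*u+1]).reshape(3,-1).astype(float)).T
n=U[:,2];t=((OM+.006*n-o)@n)/(d@n);q=((o+d*t[:,None]-OM)@U);r=np.hypot(q[:,0],q[:,1]);az=np.degrees(np.arctan2(q[:,1],q[:,0]))
Pn=(cloud(w).reshape(-1,3)-OM)@U
m=(r>.021)&(r<.030)&(hsv[:,1]<70)&(F.min(1)>100)&(np.abs(Pn[:,2]-.006)<.008)
y=(hsv[:,0]>22)&(hsv[:,0]<35)&(hsv[:,1]>150)&(r<.07)&(t>0)
for nme,k in(('white',m),('yellow',y)):
    if k.any():print(nme,k.sum(),np.percentile(az[k],[5,50,95]),'r',np.percentile(r[k],[2,98]),'px',u.reshape(-1)[k].mean(),v.reshape(-1)[k].mean())
    else: print(nme,0)
E
python3 mk.py w10; python3 -c "
from h import *
for a in(-55,-60,-63,-66):p,R=span(a);to(R,p)
print(ctrl.get_state()['torque'])"
```

```text
white 0
yellow 147 [-151.4559   13.2781  154.7283] r [0.0072 0.0675] px 277.84353741496597 393.421768707483
t 31.75 rv [-0.0012 -0.0038  0.0022] deg 0.2593528669938502 shift [-0.2787  1.6452  1.6104] F [ -1.2457 -11.3896  -2.9152] w 0.1992143411099041 q [-25.9944   2.1434  -0.01   122.4303  14.3304  32.4756   6.465 ]
t 31.75 rv [ 0.0861 -0.0037  0.0023] deg 4.938316864484288 shift [-0.3081  1.3068  9.5767] F [ -1.2457 -11.3896  -2.9152] w 0.1992143411099041 q [-25.9944   2.1434  -0.01   122.4303  14.3304  32.4756   6.465 ]
t 31.75 rv [ 0.1384 -0.0036  0.0024] deg 7.935940167785311 shift [-0.3249  0.7708 14.3316] F [ -1.2457 -11.3896  -2.9152] w 0.1992143411099041 q [-25.9944   2.1434  -0.01   122.4303  14.3304  32.4756   6.465 ]
t 31.75 rv [ 0.1908 -0.0036  0.0025] deg 10.934882814232573 shift [-0.341  -0.0134 19.052 ] F [ -1.2457 -11.3896  -2.9152] w 0.1992143411099041 q [-25.9944   2.1434  -0.01   122.4303  14.3304  32.4756   6.465 ]
[-2.5518  0.8421 -0.7457]
```

```bash
sed -i "s/snap('wrist',sys.argv\[1\])/snap(sys.argv[2],sys.argv[1])/" mk.py; python3 mk.py s11 scene; python3 mk.py t11 top; python3 -c "
from h import *
c=load('s11');t=load('t11');U=unitR()
for k in(c,t):print(proj(k,OM+.006*U[:,2]),proj(k,OM+.006*U[:,2]+.028*U[:,0]))
a=cv2.resize(c['frame'][180:240,315:375],(400,400),interpolation=2);b=cv2.resize(t['frame'][130:180,205:255],(400,400),interpolation=2)
cv2.imwrite('pics/c11.png',np.hstack([a,b])[:,:,::-1])"
```

```text
white 0
yellow 8 [-10.8648  -7.586   -5.2459] r [0.0352 0.0535] px 351.0 208.25
white 0
yellow 14 [-5.5747 -2.0578  0.9161] r [0.0325 0.0499] px 230.07142857142858 145.0
[338.8145 206.5878] [347.0826 206.9239]
[231.8108 159.2679] [230.2702 149.6408]
```

View pics/c11.png

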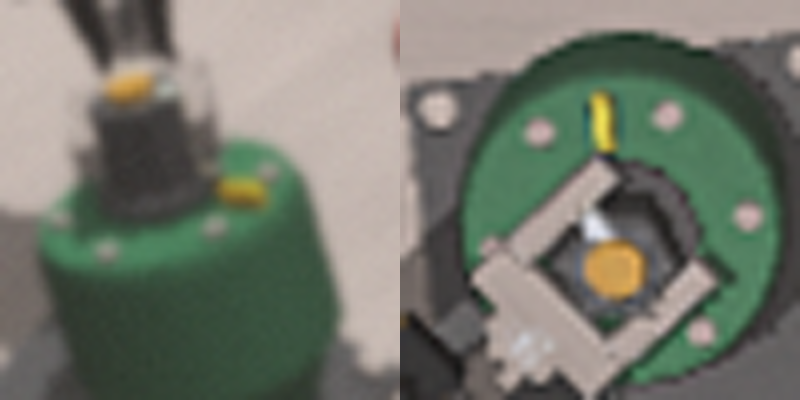

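The top view shows the jaw well on the hexagon, with the line on its top at crop (595,222), still a little anticlockwise of the pointer (600,120). I'll compute its angle on the hexagon's top plane.

```bash
cat > mt.py <<'E'
from h import *
import sys
w=load(sys.argv[1]) if len(sys.argv)<3 else snap('top',sys.argv[1]);U=unitR();K=np.linalg.inv(w['mtx']);o=-w['R'].T@w['t']
f=w['frame'].astype(int);hsv=cv2.cvtColor(w['frame'],cv2.COLOR_RGB2HSV).astype(int)
v,u=np.mgrid[130:185,205:260];d=(w['R'].T@K@np.stack([u,v,0*u+1]).reshape(3,-1).astype(float)).T;n=U[:,2]
def pl(z,c=OM):
    t=((c+z*n-o)@n)/(d@n);return (o+d*t[:,None]-c)@U
H=hsv[130:185,205:260].reshape(-1,3);F=f[130:185,205:260].reshape(-1,3)
s=pl(.052);st=(H[:,0]>10)&(H[:,0]<22)&(H[:,1]>140)&(np.hypot(s[:,0],s[:,1])<.02);c0=s[st].mean(0);print('stud off mm',c0*1e3,st.sum())
q=pl(.046)-c0;r=np.hypot(q[:,0],q[:,1]);az=np.degrees(np.arctan2(q[:,1],q[:,0]))
m=(r>.0105)&(r<.0185)&(F.min(1)>120)&(np.abs(az)<100);W=F[m].min(1)-100.
print('white n',m.sum(),'az',(az[m]*W).sum()/W.sum() if m.any() else None,np.c_[az[m],r[m]*1e3,F[m].min(1)].round(1).tolist())
y=(H[:,0]>22)&(H[:,0]<35)&(H[:,1]>150);qy=pl(.006)[y];print('yellow az',np.degrees(np.arctan2(qy[:,1]-c0[1],qy[:,0]-c0[0])).mean())
E
python3 mt.py t11
```

```text
stud off mm [ 0.2473 -1.5038 51.9985] 35
white n 10 az 22.617929061615758 [[25.4, 18.3, 203.0], [17.5, 16.9, 209.0], [8.6, 15.9, 138.0], [31.0, 16.0, 201.0], [22.5, 14.5, 224.0], [12.2, 13.3, 188.0], [0.4, 12.6, 124.0], [38.5, 14.0, 179.0], [29.5, 12.2, 202.0], [17.7, 10.7, 210.0]]
yellow az -0.07962573968377781
```

step_arm(
  deltas=[
    [0.02, 0, 0, -0.3, 1.5, 3.5, -1],
    [0.05, 0, 0, -0.3, 1.4, 6.3, -1],
    [0.086, 0, 0, -0.3, 1.3, 9.6, -1],
    [0.11, 0, 0, -0.3, 1, 11.9, -1],
    [0.138, 0, 0, -0.3, 0.8, 14.3, -1],
    [0.165, 0, 0, -0.3, 0.4, 16.8, -1],
    [0.19, 0, 0, -0.3, 0, 19, -1],
    [0.19, 0, 0, -0.3, 0, 19, -1],
    [0.19, 0, 0, -0.3, 0, 19, -1],
    [0.19, 0, 0, -0.3, 0, 19, -1],
  ],
)

```text
clock: 32.85
ee_pos: [0.5902, 0.1829, 0.0847]
eef_rot: [[0.416, -0.492, 0.764], [0.053, 0.852, 0.52], [-0.908, -0.176, 0.381]]
force: [-1.7, -16.4, -3.9]
width: 0.198
```

```bash
python3 mt.py t12 new; python3 -c "
from h import *
for a in(-66,-72,-78,-82):p,R=span(a);to(R,p)"
```

```text
stud off mm [ 0.0214 -1.3589 51.9985] 34
white n 8 az 13.284565726193486 [[16.9, 17.1, 203.0], [8.0, 16.1, 231.0], [-1.8, 15.6, 154.0], [21.7, 14.6, 204.0], [11.4, 13.5, 225.0], [-0.2, 12.8, 175.0], [28.4, 12.3, 176.0], [16.6, 10.9, 211.0]]
yellow az -0.5426996754581455
t 32.9 rv [-0.     -0.0054  0.0044] deg 0.3999712360068602 shift [-0.3346  1.6135  1.5306] F [  0.0274 -16.3498  -2.7858] w 0.1983041161674195 q [-26.8682   3.4521   0.2368 120.1595  14.502   33.6632  -5.0579]
t 32.9 rv [ 0.1047 -0.0052  0.0047] deg 6.010523910733572 shift [-0.3841  1.1132 11.0843] F [  0.0274 -16.3498  -2.7858] w 0.1983041161674195 q [-26.8682   3.4521   0.2368 120.1595  14.502   33.6632  -5.0579]
t 32.9 rv [ 0.2094 -0.0049  0.005 ] deg 12.003931222315513 shift [-0.4287 -0.3831 20.5333] F [  0.0274 -16.3498  -2.7858] w 0.1983041161674195 q [-26.8682   3.4521   0.2368 120.1595  14.502   33.6632  -5.0579]
t 32.9 rv [ 0.2792 -0.0048  0.0051] deg 16.002312616741072 shift [-0.4554 -1.9262 26.7234] F [  0.0274 -16.3498  -2.7858] w 0.1983041161674195 q [-26.8682   3.4521   0.2368 120.1595  14.502   33.6632  -5.0579]
```

step_arm(
  deltas=[
    [0.035, 0, 0, -0.4, 1.5, 4.7, -1],
    [0.07, 0, 0, -0.4, 1.3, 7.9, -1],
    [0.105, 0, 0, -0.4, 1.1, 11.1, -1],
    [0.14, 0, 0, -0.4, 0.6, 14.3, -1],
    [0.175, 0, 0, -0.4, 0.2, 17.4, -1],
    [0.2, 0, 0, -0.4, -0.3, 19.8, -1],
    [0.227, 0, 0, -0.4, -0.7, 22, -1],
    [0.227, 0, 0, -0.4, -0.7, 22, -1],
    [0.227, 0, 0, -0.4, -0.7, 22, -1],
    [0.227, 0, 0, -0.4, -0.7, 22, -1],
  ],
)

```text
clock: 33.9
ee_pos: [0.6066, 0.1919, 0.0927]
eef_rot: [[0.415, -0.306, 0.857], [0.051, 0.948, 0.314], [-0.908, -0.087, 0.409]]
force: [-2.5, -20.4, -3.5]
width: 0.199
```

```bash
python3 mt.py t13 new; python3 -c "
from h import *
for a in(-60,-70,-79,-82):p,R=span(a);to(R,p)"
```

```text
stud off mm [ 0.0214 -1.3589 51.9985] 34
white n 9 az 0.4282469667319516 [[-2.9, 18.4, 213.0], [-11.4, 18.4, 148.0], [8.0, 16.1, 199.0], [-1.8, 15.6, 227.0], [-11.9, 15.6, 180.0], [11.4, 13.5, 197.0], [-0.2, 12.8, 226.0], [-12.5, 12.8, 171.0], [16.6, 10.9, 186.0]]
yellow az -0.11477471785604286
t 33.95 rv [-0.3325 -0.0078  0.0061] deg 19.06029468397357 shift [ -0.2491  -3.5076 -28.2729] F [ -2.2307 -20.8206  -3.4916] w 0.20095012716567037 q [-27.7491   5.0354   1.0013 117.3099  14.096   35.0687 -17.733 ]
t 33.95 rv [-0.158  -0.0073  0.0067] deg 9.069516782708632 shift [ -0.3808   0.3602 -12.8182] F [ -2.2307 -20.8206  -3.4916] w 0.20095012716567037 q [-27.7491   5.0354   1.0013 117.3099  14.096   35.0687 -17.733 ]
t 33.95 rv [-0.0009 -0.0067  0.0073] deg 0.5684531614256121 shift [-0.4848  1.498   1.4783] F [ -2.2307 -20.8206  -3.4916] w 0.20095012716567037 q [-27.7491   5.0354   1.0013 117.3099  14.096   35.0687 -17.733 ]
t 33.95 rv [ 0.0515 -0.0065  0.0074] deg 3.0021291633829574 shift [-0.516   1.3769  6.2618] F [ -2.2307 -20.8206  -3.4916] w 0.20095012716567037 q [-27.7491   5.0354   1.0013 117.3099  14.096   35.0687 -17.733 ]
```

The mark is at 0.4° with the spanner bearing at about 20 N. Before backing off I'll check how the spanner sits in the hand and how the prongs lie against the hexagon.

```bash
python3 sp.py w13; python3 -c "
from h import *
t=load('t13');c=load('s0')
b=cv2.resize(t['frame'][125:195,195:265],(560,560),interpolation=2);cv2.imwrite('pics/c13.png',b[:,:,::-1])
w=t;U=unitR();K=np.linalg.inv(w['mtx']);P=(cloud(w)-OM)@U
# spanner-coloured pixels around plane z=.038 top face
f=w['frame'].astype(int);hsv=cv2.cvtColor(w['frame'],cv2.COLOR_RGB2HSV)
m=(np.abs(P[...,2]-.038)<.010)&(f.min(2)>120)&(np.hypot(P[...,0],P[...,1])<.07)&(np.hypot(P[...,0],P[...,1])>.019)
q=P[m][:,:2];print(m.sum(),cv2.minAreaRect(q.astype(np.float32)))
"
```

```text
7528
y 0.02 n 920 x -0.06500973666893825 z mid 0.0001546693176040356
y 0.03 n 982 x -0.06497676202076086 z mid -0.0018509912123597823
y 0.04 n 1022 x -0.06494866667474086 z mid -0.00018002889364988894
y 0.05 n 1090 x -0.06496195342224223 z mid -0.0002214012599658149
y 0.06 n 1165 x -0.06477571663037164 z mid -0.00037865646386135016
y 0.07 n 1252 x -0.06476567675965916 z mid -0.00032905335654734996
y 0.08 n 1094 x -0.06481623993710711 z mid -0.00033622872264734305
end y 0.09033901090587652
pitch slope dx/dy [ 0.0075 -0.0653] yaw slope dz/dy [-0.01    0.0004]
286 ((-0.0037185419350862503, 0.01723659783601761), (0.06117752566933632, 0.0725049376487732), 10.56136417388916)
```

View pics/c13.png

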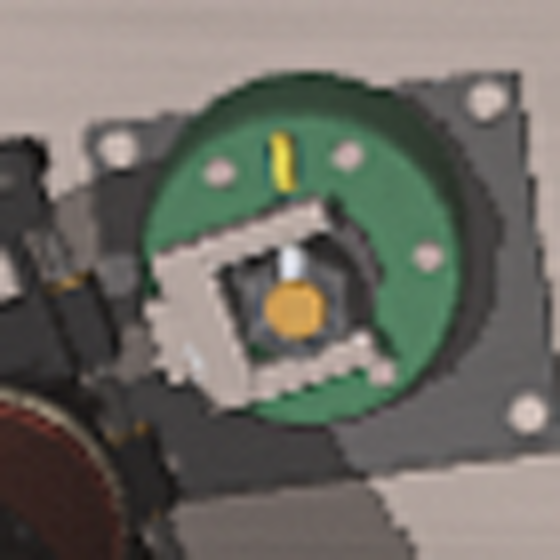

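The line on the hexagon's top (292,262) now points at the pointer (285,190). I'll back the spanner off about 8° to unload the jaw.

step_arm(
  deltas=[
    [-0.02, 0, 0, 0, 0.3, -2, -1],
    [-0.04, 0, 0, 0, 0.3, -4, -1],
    [-0.06, 0, 0, 0, 0.3, -6, -1],
    [-0.08, 0, 0, 0, 0.3, -7.5, -1],
    [-0.1, 0, 0, 0, 0.3, -9, -1],
    [-0.12, 0, 0, 0, 0.3, -10.5, -1],
    [-0.13, 0, 0, 0, 0.3, -11.5, -1],
    [-0.13, 0, 0, 0, 0.3, -11.5, -1],
    [-0.13, 0, 0, 0, 0.3, -11.5, -1],
    [-0.13, 0, 0, 0, 0.3, -11.5, -1],
  ],
)

```text
clock: 35.0
ee_pos: [0.5988, 0.1887, 0.0897]
eef_rot: [[0.418, -0.412, 0.809], [0.052, 0.9, 0.432], [-0.907, -0.138, 0.398]]
force: [4.2, -20.2, -2.8]
width: 0.199
```

```bash
python3 mt.py t14 new|grep -v yel; python3 -c "
from h import *
s=ctrl.get_state();print(s['force']@np.array(s['eef_rot']))
for a in(-70,-72,-74):p,R=span(a);to(R,p)"
```

```text
stud off mm [-0.0487 -1.3857 51.9985] 38
white n 11 az 5.444495494152811 [[-2.8, 18.5, 182.0], [16.9, 17.2, 153.0], [8.0, 16.2, 211.0], [-1.7, 15.7, 231.0], [-11.7, 15.6, 144.0], [21.7, 14.7, 133.0], [11.5, 13.6, 205.0], [-0.1, 12.9, 227.0], [-12.3, 12.8, 142.0], [28.3, 12.4, 131.0], [16.6, 11.0, 193.0]]
[  3.4553 -19.8961  -6.6758]
t 35.05 rv [-0.0307 -0.0036  0.0067] deg 1.8138037122433084 shift [ 0.2755  1.2222 -3.7533] F [  4.2494 -20.6172  -3.0385] w 0.19813646582472225 q [-27.3772   4.1872   0.5055 118.7312  14.5724  34.3217 -11.0055]
t 35.05 rv [ 0.0042 -0.0035  0.0067] deg 0.4963958977456148 shift [ 0.2639  1.2645 -0.5634] F [  4.2494 -20.6172  -3.0385] w 0.19813646582472225 q [-27.3772   4.1872   0.5055 118.7312  14.5724  34.3217 -11.0055]
t 35.05 rv [ 0.0391 -0.0034  0.0068] deg 2.281027645793889 shift [0.2531 1.1955 2.6261] F [  4.2494 -20.6172  -3.0385] w 0.19813646582472225 q [-27.3772   4.1872   0.5055 118.7312  14.5724  34.3217 -11.0055]
```

step_arm(
  deltas=[
    [-0.01, 0, 0, 0, -0.5, -1, -1],
    [-0.02, 0, 0, 0, -1, -2, -1],
    [-0.03, 0, 0, 0, -1.2, -3, -1],
    [-0.04, 0, 0, 0, -1.2, -4, -1],
    [-0.05, 0, 0, 0, -1.2, -5, -1],
    [-0.06, 0, 0, 0, -1.2, -6, -1],
    [-0.06, 0, 0, 0, -1.2, -6, -1],
    [-0.06, 0, 0, 0, -1.2, -6, -1],
    [-0.06, 0, 0, 0, -1.2, -6, -1],
    [-0.06, 0, 0, 0, -1.2, -6, -1],
  ],
)

```text
clock: 36.05
ee_pos: [0.5944, 0.1862, 0.0877]
eef_rot: [[0.419, -0.461, 0.782], [0.054, 0.873, 0.486], [-0.907, -0.161, 0.39]]
force: [4.3, -17.9, -2.9]
width: 0.196
```

```bash
cat > st.py <<'E'
from h import *
s=ctrl.get_state();R=np.array(s['eef_rot']);a=unitR()[:,2];p=np.array(s['ee_pos'])
F=np.array(s['force']);T=np.array(s['torque']);W=np.array([0,0,-2.9])
print('F tool',(F-W)@R,'T tool',T@R,'tangential moment',np.cross(p-OM,F-W)@a, 'plus T',T@a)
U=unitR();print('tool az',np.degrees(np.arctan2(R[:,2]@U[:,1],R[:,2]@U[:,0]))-90)
E
python3 st.py;python3 mt.py t15 new|head -2|cut -c1-120
```

```text
F tool [  0.777  -17.5626  -5.3323] T tool [ 0.4111  1.8287 -3.4359] tangential moment 0.46376114734838186 plus T -0.41093659073168676
tool az -68.28507993575774
stud off mm [ 0.1157 -1.2779 51.9985] 36
white n 9 az 8.276622075710714 [[-3.1, 18.3, 140.0], [16.7, 17.0, 193.0], [7.7, 16.0, 226.0], [-2.1, 15.5, 177.0], [21.5
```

step_arm(
  deltas=[
    [0, 0, 0, 0, -0.6, 0, -1],
    [0, 0, 0, 0, -1.2, 0, -1],
    [0, 0, 0, 0, -1.6, 0, -1],
    [0, 0, 0, 0, -1.6, 0, -1],
    [-0.01, 0, 0, 0, -1.6, -1, -1],
    [-0.02, 0, 0, 0, -1.6, -2, -1],
    [-0.03, 0, 0, 0, -1.6, -3, -1],
    [-0.03, 0, 0, 0, -1.6, -3, -1],
    [-0.03, 0, 0, 0, -1.6, -3, -1],
    [-0.03, 0, 0, 0, -1.6, -3, -1],
  ],
)

```text
clock: 37.1
ee_pos: [0.5923, 0.1848, 0.0867]
eef_rot: [[0.418, -0.486, 0.767], [0.055, 0.857, 0.513], [-0.907, -0.172, 0.385]]
force: [2.9, -13.7, -2.3]
width: 0.197
```

```bash
python3 st.py;python3 mt.py t16 new|head -2|cut -c1-400; python3 mt.py t13|head -2|cut -c1-400
```

```text
F tool [ -0.0534 -13.2744  -4.5344] T tool [ 0.5032  1.8222 -2.488 ] tangential moment 0.39460486591482563 plus T -0.5037728067742723
tool az -66.50383597738701
stud off mm [-0.1075 -1.1307 51.9985] 35
white n 8 az 10.929183516086521 [[16.0, 17.1, 202.0], [7.1, 16.2, 226.0], [-2.6, 15.8, 168.0], [20.6, 14.7, 186.0], [10.4, 13.6, 221.0], [-1.2, 13.0, 189.0], [27.1, 12.3, 147.0], [15.3, 10.9, 200.0]]
stud off mm [ 0.0214 -1.3589 51.9985] 34
white n 9 az 0.4282469667319516 [[-2.9, 18.4, 213.0], [-11.4, 18.4, 148.0], [8.0, 16.1, 199.0], [-1.8, 15.6, 227.0], [-11.9, 15.6, 180.0], [11.4, 13.5, 197.0], [-0.2, 12.8, 226.0], [-12.5, 12.8, 171.0], [16.6, 10.9, 186.0]]
```

The nut follows the spanner back, because loosening only has to overcome the light free-run friction and I had built up a sideways pull on the jaw. I'll release that pull and turn clockwise again to the pointer. Then I'll unload only the elastic part before sliding off.

step_arm(
  deltas=[
    [0, 0, 0, 0, -2, 0, -1],
    [0, 0, 0, 0, -4, 0, -1],
    [0.03, 0, 0, 0, -4, 2.7, -1],
    [0.07, 0, 0, 0, -4.2, 6.4, -1],
    [0.11, 0, 0, 0, -4.5, 10, -1],
    [0.15, 0, 0, 0, -5, 13.7, -1],
    [0.19, 0, 0, 0, -5.6, 17.3, -1],
    [0.22, 0, 0, 0, -6.2, 20, -1],
    [0.25, 0, 0, 0, -6.8, 22.6, -1],
    [0.25, 0, 0, 0, -6.8, 22.6, -1],
  ],
)

```text
clock: 38.15
ee_pos: [0.6092, 0.1922, 0.0938]
eef_rot: [[0.412, -0.285, 0.865], [0.055, 0.956, 0.288], [-0.909, -0.071, 0.41]]
force: [-9.8, -8.9, -5.0]
width: 0.201
```

```bash
python3 st.py;python3 mt.py t17 new|head -2|cut -c1-80; python3 -c "
from h import *
p,R=span(-79);to(R,p)"
```

```text
F tool [ -2.6005  -5.5409 -11.9447] T tool [-0.3636  3.4032 -1.1237] tangential moment 1.0718140090265398 plus T 0.3627492598873878
tool az -80.63555618901196
stud off mm [ 0.1157 -1.2779 51.9985] 36
white n 9 az -0.06363504253928488 [[-3.1, 18.3, 212.0], [-11.7, 18.3, 159.0], [7
t 38.2 rv [-0.0277 -0.0077  0.0027] deg 1.6571249249007154 shift [-0.5555  2.0836 -1.2918] F [-9.841  -8.1455 -5.4754] w 0.200238586693366 q [-27.5168   5.2434   1.1189 116.8891  13.3071  35.1834 -18.2832]
```

step_arm(
  deltas=[
    [0, 0, 0, 0, -1, 0, -1],
    [-0.01, 0, 0, 0, -2, -1, -1],
    [-0.02, 0, 0, 0, -2, -2, -1],
    [-0.03, 0, 0, 0, -2, -3, -1],
    [-0.04, 0, 0, 0, -2, -3.8, -1],
    [-0.04, 0, 0, 0, -2, -3.8, -1],
    [-0.04, 0, 0, 0, -2, -3.8, -1],
    [-0.04, 0, 0, 0, -2, -3.8, -1],
    [-0.04, 0, 0, 0, -2, -3.8, -1],
    [-0.04, 0, 0, 0, -2, -3.8, -1],
  ],
)

```text
clock: 39.2
ee_pos: [0.607, 0.1913, 0.0934]
eef_rot: [[0.414, -0.321, 0.852], [0.058, 0.943, 0.327], [-0.908, -0.086, 0.409]]
force: [-8.8, -3.2, -4.8]
width: 0.199
```

```bash
python3 st.py;python3 mt.py t18 new|head -2|cut -c1-80
```

```text
F tool [-2.1335  0.0182 -9.3162] T tool [0.119  2.7571 0.0579] tangential moment 0.8299074562064094 plus T -0.12016156006088022
tool az -78.27451249349208
stud off mm [-0.0591 -1.4048 51.9985] 36
white n 9 az 0.5941954158621015 [[-2.7, 18.5, 212.0], [-11.2, 18.4, 147.0], [8.1
```

step_arm(
  deltas=[
    [0, 0, 0, 0, 0, -0.5, -1],
    [0, 0, 0, 0, 0, -1, -1],
    [0, 0, 0, 0, 0, -1.5, -1],
    [0, 0, 0, 0, 0, -2, -1],
    [0, 0, 0, 0, 0, -2.5, -1],
    [0, 0, 0, 0, 0, -2.5, -1],
    [0, 0, 0, 0, 0, -2.5, -1],
    [0, 0, 0, 0, 0, -2.5, -1],
    [0, 0, 0, 0, 0, -2.5, -1],
    [0, 0, 0, 0, 0, -2.5, -1],
  ],
)

```text
clock: 40.25
ee_pos: [0.6065, 0.1911, 0.0937]
eef_rot: [[0.417, -0.321, 0.85], [0.059, 0.943, 0.327], [-0.907, -0.086, 0.412]]
force: [-5.7, -0.9, -5.1]
width: 0.197
```

```bash
python3 st.py;python3 mt.py t19 new|head -2|cut -c1-80
```

```text
F tool [-0.4418  1.1831 -6.073 ] T tool [-0.042   1.9429  0.2687] tangential moment 0.5407157652749384 plus T 0.041488274534614754
tool az -78.29895462185185
stud off mm [-0.1075 -1.1307 51.9985] 35
white n 7 az 0.7829102252042779 [[7.1, 16.2, 199.0], [-2.6, 15.8, 228.0], [-12.6
```

step_arm(
  deltas=[
    [0, 0, 0, 0, 0, -1.5, -1],
    [0, 0, 0, 0, 0, -3, -1],
    [0, 0, 0, 0, 0, -4.3, -1],
    [0, 0, 0, 0, 0, -4.3, -1],
    [0, 0, 0, 0, 3, -4.3, -1],
    [0, 0, 0, 0, 9, -4.3, -1],
    [0, 0, 0, 0, 16, -4.3, -1],
    [0, 0, 0, 0, 24, -4.3, -1],
    [0, 0, 0, 0, 33, -4.3, -1],
    [0, 0, 0, 0, 42, -4.3, -1],
  ],
)

```text
clock: 41.3
ee_pos: [0.5917, 0.2249, 0.0891]
eef_rot: [[0.419, -0.313, 0.852], [0.055, 0.946, 0.32], [-0.906, -0.087, 0.413]]
force: [-1.1, 1.3, -2.4]
width: 0.198
```

```bash
python3 st.py;python3 mt.py t20 new|head -2|cut -c1-300
```

```text
F tool [-0.8339  1.5185 -0.3593] T tool [0.0137 0.7943 0.2646] tangential moment 0.0381940039422869 plus T -0.017424923180667413
tool az -78.67515564605857
stud off mm [ 0.0214 -1.3589 51.9985] 34
white n 9 az 0.48700947425369734 [[-2.9, 18.4, 218.0], [-11.4, 18.4, 149.0], [8.0, 16.1, 204.0], [-1.8, 15.6, 229.0], [-11.9, 15.6, 180.0], [11.4, 13.5, 198.0], [-0.2, 12.8, 227.0], [-12.5, 12.8, 172.0], [16.6, 10.9, 189.0]]
```

The spanner is off and force-free, and the mark is at 0.5°. I'll plan the return to the rest.

```bash
python3 - <<'E'
from fast import *
s=ctrl.get_state();q0=np.array(s['qpos']);R0=np.array(s['eef_rot']);p=np.array(s['ee_pos'])
E=np.eye(3)
A=(p+R0@[-.14,.03,0],R0);M=([.46,.10,.20],toolR(E,60));H=([.4505,-.2465,.10],toolR(E,78.6));G=([.4505,-.2465,-.018],toolR(E,78.6))
print(p,A[0],q0.round(1));print(run(q0,[A,M,H,G],log=True)[2]);print(run(q0,[A,H,G],log=True)[2])
E
```

```text
[0.5899 0.2292 0.0887] [0.5219 0.2493 0.213 ] [-30.7   5.1  -0.8 117.8  17.1  35.1 -24. ]
[-32.8 -10.2  -2.9 116.6  12.4  51.4 -21.9] err mm 0.0
[-31.6  -4.5  15.2 107.9   1.2  76.5  43.4] err mm 0.0
[-12.    7.2  39.4 110.   -5.1  64.5 108.1] err mm 0.0
[ -8.2  18.2  37.3 115.2 -14.1  51.  115.4] err mm 0.0
1.5160846618363954e-07
[-32.8 -10.2  -2.9 116.6  12.4  51.4 -21.9] err mm 0.0
[-20.6   8.2  48.7 110.1  -6.8  64.6 109.5] err mm 0.0
[-15.   20.   45.2 115.4 -18.   51.7 118.5] err mm 0.0
6.065937598261458e-08
```

step_arm(
  deltas=[
    [0, 0, 0, 0, 8, 0, -1],
    [0, 0, 0, -5, 20, 0, -1],
    [0, 0, 0, -15, 30, 0, -1],
    [0, 0, 0, -30, 30, 0, -1],
    [0, 0, 0, -50, 30, 0, -1],
    [0, 0, 0, -70, 30, 0, -1],
    [0, 0, 0, -90, 30, 0, -1],
    [0, 0, 0, -110, 30, 0, -1],
    [0, 0, 0, -130, 30, 0, -1],
    [0, 0, 0, -140, 30, 0, -1],
  ],
)

```text
clock: 42.35
ee_pos: [0.5216, 0.2493, 0.216]
eef_rot: [[0.42, -0.32, 0.849], [0.061, 0.944, 0.325], [-0.905, -0.085, 0.416]]
force: [-0.6, 0.3, -2.8]
width: 0.198
```

```bash
python3 -c "
from h import *
to(toolR(np.eye(3),60),[.46,.10,.20]);to(toolR(np.eye(3),78.6),[.4505,-.2465,.10])"
```

```text
t 42.35 rv [-0.6901  0.3808  0.2346] deg 47.11723360427701 shift [ -20.5011 -119.8042 -107.5096] F [-0.6077  0.3205 -2.7788] w 0.1983486599931541 q [-34.4229  -7.9047  -3.9351 114.5852  14.9528  52.2244 -25.6127]
t 42.35 rv [-1.0091  0.3459  0.2999] deg 63.48967838946634 shift [  44.9103 -435.2263 -269.9372] F [-0.6077  0.3205 -2.7788] w 0.1983486599931541 q [-34.4229  -7.9047  -3.9351 114.5852  14.9528  52.2244 -25.6127]
```

step_arm(
  deltas=[
    [-0.06, 0.03, 0.02, -2, -10, -9, -1],
    [-0.15, 0.08, 0.05, -4, -26, -23, -1],
    [-0.25, 0.14, 0.085, -7, -43, -39, -1],
    [-0.35, 0.19, 0.12, -10, -60, -54, -1],
    [-0.45, 0.25, 0.15, -13, -78, -70, -1],
    [-0.55, 0.3, 0.19, -16, -95, -86, -1],
    [-0.64, 0.35, 0.22, -19, -111, -100, -1],
    [-0.69, 0.38, 0.235, -20.5, -120, -107.5, -1],
    [-0.69, 0.38, 0.235, -20.5, -120, -107.5, -1],
    [-0.69, 0.38, 0.235, -20.5, -120, -107.5, -1],
  ],
)

```text
clock: 43.35
ee_pos: [0.4603, 0.1, 0.1976]
eef_rot: [[-0.001, -0.865, 0.502], [-0.0, 0.502, 0.865], [-1.0, 0.001, -0.001]]
force: [0.7, -0.2, -1.8]
width: 0.201
```

```bash
python3 -c "
from h import *
to(toolR(np.eye(3),78.6),[.4505,-.2465,.10])"
```

```text
t 43.35 rv [-0.3266 -0.0006 -0.0011] deg 18.711166861978143 shift [  97.6574 -165.4309 -304.5877] F [ 0.7279 -0.1599 -1.8405] w 0.20085724070780997 q [-30.9088  -2.7127  12.8729 107.3789   0.6124  75.3341  41.6834]
```

step_arm(
  deltas=[
    [-0.03, 0, 0, 0, -12, -22, -1],
    [-0.07, 0, 0, 5, -34, -62, -1],
    [-0.11, 0, 0, 10, -56, -103, -1],
    [-0.15, 0, 0, 20, -78, -144, -1],
    [-0.2, 0, 0, 30, -100, -185, -1],
    [-0.24, 0, 0, 40, -122, -225, -1],
    [-0.28, 0, 0, 55, -142, -262, -1],
    [-0.31, 0, 0, 75, -158, -290, -1],
    [-0.327, 0, 0, 90, -165.4, -304.6, -1],
    [-0.327, 0, 0, 97, -165.4, -304.6, -1],
  ],
)

```text
clock: 44.35
ee_pos: [0.4498, -0.2489, 0.0998]
eef_rot: [[-0.003, -0.98, 0.2], [-0.002, 0.2, 0.98], [-1.0, 0.002, -0.002]]
force: [0.1, -0.7, -2.5]
width: 0.195
```

```bash
python3 -c "
from h import *
to(toolR(np.eye(3),78.6),[.4505,-.2465,-.0185])"; python3 sp.py w21|tail -4
```

```text
t 44.35 rv [-0.002  -0.0021 -0.0022] deg 0.2103685320603204 shift [118.2912  -0.4439   2.6961] F [ 0.0769 -0.7421 -2.4673] w 0.19454127096332505 q [-10.0947   7.5845  36.9687 110.4632  -4.9133  63.6377 107.3097]
y 0.07 n 1261 x -0.06586299644223262 z mid -0.0011002557366204934
y 0.08 n 904 x -0.065917475373714 z mid -0.0010773523606125665
end y 0.08875629416643754
pitch slope dx/dy [-0.0002 -0.0657] yaw slope dz/dy [-0.0068 -0.0005]
```

step_arm(
  deltas=[
    [0, 0, 0, 15, 0, 1, -1],
    [0, 0, 0, 35, 0, 1, -1],
    [0, 0, 0, 55, 0, 1, -1],
    [0, 0, 0, 75, 0, 1, -1],
    [0, 0, 0, 92, 0, 1, -1],
    [0, 0, 0, 104, 0, 1, -1],
    [0, 0, 0, 111, 0, 1, -1],
    [0, 0, 0, 115, 0, 1, -1],
    [0, 0, 0, 118, 0, 1, -1],
    [0, 0, 0, 119, 0, 1, -1],
  ],
)

```text
clock: 45.4
ee_pos: [0.451, -0.2463, -0.0179]
eef_rot: [[-0.002, -0.981, 0.196], [-0.001, 0.196, 0.981], [-1.0, 0.001, -0.001]]
force: [0.3, -0.2, -2.9]
width: 0.202
```

step_arm(
  deltas=[
    [0, 0, 0, 0, 0, 0, -1],
    [0, 0, 0, 0, 0, 0, -0.6],
    [0, 0, 0, 0, 0, 0, -0.5],
    [0, 0, 0, 0, 0, 0, -0.3],
    [0, 0, 0, 0, 0, 0, 0],
    [0, 0, 0, 0, 0, 0, 0.5],
    [0, 0, 0, 0, 0, 0, 1],
    [0, 0, 0, 0, 0, 0, 1],
    [0, 0, 0, 0, 0, 0, 1],
    [0, 0, 0, 0, 0, 0, 1],
  ],
)

```text
clock: 46.4
ee_pos: [0.4506, -0.2462, -0.0182]
eef_rot: [[-0.002, -0.981, 0.196], [-0.001, 0.196, 0.981], [-1.0, 0.002, -0.001]]
force: [-0.1, -0.0, 0.6]
width: 0.8
```

```bash
python3 st.py
```

```text
F tool [-3.5093  0.0881 -0.0547] T tool [-0.0242 -0.0256 -0.0069] tangential moment 0.45796733817056473 plus T 0.012612519997847762
tool az -17.704836926819283
```

Released, and the force has gone to zero. I'll lift straight up and check.

step_arm(
  deltas=[
    [0, 0, 0, 0, 0, 0, 1],
    [0, 0, 0, -10, 0, 0, 1],
    [0, 0, 0, -25, 0, 0, 1],
    [0, 0, 0, -45, 0, 0, 1],
    [0, 0, 0, -70, 0, 0, 1],
    [0, 0, 0, -95, 0, 0, 1],
    [0, 0, 0, -120, 0, 0, 1],
    [0, 0, 0, -145, 0, 0, 1],
    [0, 0, 0, -165, 0, 0, 1],
    [0, 0, 0, -165, 0, 0, 1],
  ],
)

```text
clock: 47.4
ee_pos: [0.4525, -0.247, 0.1502]
eef_rot: [[0.003, -0.981, 0.196], [-0.002, 0.196, 0.981], [-1.0, -0.003, -0.001]]
force: [0.4, -0.8, -0.7]
width: 1.0
```

```bash
python3 mt.py t22 new|cut -c1-80; python3 - <<'E'
from h import *
w=snap('wrist','w22');t=load('t22');t0=load('t0')
P=cloud(w);m=(P[...,2]>.036)&(P[...,2]<.06)&(P[...,0]<.56)&(P[...,0]>.34)&(P[...,1]<-.18)&(P[...,1]>-.31)
q=P[m];print('wrist spanner',len(q),'z slope',np.linalg.lstsq(np.c_[q[:,:2],np.ones(len(q))],q[:,2],rcond=None)[0],'z med',np.median(q[:,2]),'xmin',q[:,0].min(),'xmax',q[:,0].max())
h=q[q[:,0]<.47];print('handle yaw',np.degrees(np.arctan(np.polyfit(h[:,0],h[:,1],1)[0])),'end',h[h[:,0]<h[:,0].min()+.006].mean(0))
for n,(a,b,c,d) in dict(disc=(283,108,335,160),socket=(350,120,372,142),cap=(108,158,148,198)).items():
    x,y=t0['frame'][b:d,a:c].astype(int),t['frame'][b:d,a:c].astype(int);print(n,'mean abs image change',np.abs(x-y).mean())
print(ctrl.get_state()['force'],ctrl.get_state()['width'])
E
```

```text
stud off mm [ 0.0214 -1.3589 51.9985] 34
white n 9 az 0.516446680240904 [[-2.9, 18.4, 212.0], [-11.4, 18.4, 146.0], [8.0,
yellow az -0.10075383364044327
wrist spanner 4726 z slope [-0.0032 -0.0005  0.0474] z med 0.046254585685637145 xmin 0.36399353477335405 xmax 0.5415250540208317
handle yaw -10.458533768768474 end [ 0.3674 -0.23    0.0463]
disc mean abs image change 12.838634122287969
socket mean abs image change 12.181818181818182
cap mean abs image change 10.318333333333333
[-0.1854 -0.0651  0.3414] 1.0028258130764576
```

```bash
python3 - <<'E'
from h import *
a,b=load('t0')['frame'],load('t22')['frame']
def cen(f,x0,y0,x1,y1,lo,hi):
    h=cv2.inRange(cv2.cvtColor(f,cv2.COLOR_RGB2HSV)[y0:y1,x0:x1],lo,hi);v,u=np.nonzero(h);return u.mean()+x0,v.mean()+y0,len(u)
for n,r,lo,hi in(('disc',(275,100,345,168),(22,150,80),(35,255,255)),('cap',(105,155,152,200),(170,120,60),(180,255,255))):print(n,cen(a,*r,lo,hi),cen(b,*r,lo,hi))
g=lambda f:cv2.cvtColor(f,cv2.COLOR_RGB2GRAY)
m=cv2.matchTemplate(g(b)[112:152,342:382],g(a)[120:142,350:372],cv2.TM_CCOEFF_NORMED);print('socket match',cv2.minMaxLoc(m)[1],cv2.minMaxLoc(m)[3],'(8,8)=unmoved')
ctrl.close_job()
E
```

```text
disc (np.float64(308.3059829059829), np.float64(132.5136752136752), 1170) (np.float64(308.57575757575756), np.float64(132.22681359044995), 1089)
cap (np.float64(nan), np.float64(nan), 0) (np.float64(nan), np.float64(nan), 0)
socket match 0.9994259476661682 (8, 8) (8,8)=unmoved
the job is handed in; nothing more can be done<stdin>:4: RuntimeWarning: Mean of empty slice.
  ret = ret.dtype.type(ret / rcount)
```

The job is done and handed in, at about 47 s on the robot's clock. I ran the nut down by hand until it bit and tightened it with the spanner until its white line met the yellow pointer. The spanner is back flat on its rest.

**Last checks before handing in**
- **Nut:** the white line stood at 0.5° and the pointer at -0.1° in the top view, good to about 5°. The limit is about 12°.
- **Spanner:** its top is at 46 mm, so its underside is level with the block tops. Its slope is about 0.003, and its origin is within about 5 mm of the rest's middle.
- **Robot:** the gripper is open, about 15 cm above the rest, with no force on it.
- **Bystanders:** the seed disc and socket have not moved. My colour check on the meter cap found no pixels, so that check failed. The arm never went near the cap.

**What went wrong or disagreed**
- **Fingertips:** the real ones end 38 mm short of the reported tool point, so I turned the nut by its stud rather than its flats. Two grasps on the spanner also closed empty before I corrected for this.
- **Arm posture:** on the way to the spanner the arm got pinned at two joint limits. Unpinning it cost about 7 s of detour.
- **First tightening:** the nut followed the spanner back about 10° when I first unloaded it. I tightened it again (1.4 N m) and slid the spanner off without load, and the line stayed in place.
- **Jaw angle:** the jaw sat 17–19° off the hexagon's measured direction, more than the roughly 7° of play I calculated. I did not find out why.
- **Bite:** I took it from the nut standing still while the fingers slipped 14° past it. I could not read the thread value directly.

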